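# Pump the ratchet clamp shut on a reagent vial and keep holding it

### The job

Stand the blue-capped vial upright on the deck of the bench clamp, between the orange jaw and the blue V-faced anvil, and let go of it. Then pump the red trigger (squeeze it towards the black grip, let it spring back, squeeze again) until the orange jaw touches the vial and presses it into the anvil, and finish while still squeezing the trigger, firmly enough that the vial is held but gently enough not to crack the glass. Move the jaw with the trigger only, and leave the other things on the bench alone.

Things in the scene. Friction and masses are not known exactly. Their poses are not given: they have to be found in the camera images.
- vial: Reagent vial of white glass with blue screw cap, loose, 28 g: body 25 mm diameter and 46 mm high, cap 20 mm diameter up to 58 mm. Origin at the centre of its underside, z up along the vial. The glass cracks if the jaw presses on it with more than 40 N.
- tub: Bystander: open clear plastic tub, 80 mm diameter, 77 mm high, origin under its centre. It may stand where the vial stood in another run.
- clamp: Bench clamp screwed to the bench (fixed, but its place and yaw vary): grey base plate 90 x 290 x 10 mm, origin under its centre; y axis = clamping line, +y from the trigger end to the anvil end; z up. The deck is the plate's top, z = 10 mm. The blue pump stands at y = -112 to -28 mm, 44 mm wide, up to z = 104 mm. All points below have these axes except trigger_pad.
- grip_top (a point): Middle of the top of the fixed black upright grip on the pump, 162 mm above the bench: 26 mm wide in x, 16 mm thick in y (y = -100 to -84 mm in the clamp's frame), free above z = 104 mm.
- anvil (a point): Middle of the V of the fixed blue anvil (y = 105 mm, z = 36 mm in the clamp's frame). Its two rubber faces, turned 15 degrees, together 52 mm wide, z 18 to 54 mm, reach out to y = 98 mm at their outer ends; the anvil block reaches z = 61 mm. The vial seated in it stands at x = 0, y about 92 mm.
- deck (a point): Middle of the loading place on the clamp's deck (x = 0, y = 70 mm, z = 10 mm in the clamp's frame); same axes as the clamp.
- jaw_face (a point): Centre of the front face of the orange moving jaw (46 mm wide in x, 32 mm high, z 20 to 52 mm), which presses on the vial; same axes as the clamp.
- jaw (a joint): Advance of the orange jaw, m, 0 to 0.085; its face is at y = 5 mm + this in the clamp's frame. Starts between 0 and 0.03. The trigger's pawl pushes the toothed bar behind it (5 mm pitch): one full squeeze from full rest advances it 15 mm; it stays by friction (about 3 N) while the trigger returns. The robot must not push the jaw or its bar.
- trigger_pad (a point): Middle of the red finger bulge on top of the trigger: cylinder 16 mm diameter, 26 mm long in x, 136 mm above the bench; at rest y = -48 mm in the clamp's frame, fully squeezed y = -72 mm. Width over bulge and black grip: 60 mm at rest, 36 mm squeezed. From above, the fingers close along the clamp's y: one before the bulge (+y), one behind the grip (-y).
- trigger (a joint): Angle of the red trigger, rad: 0 at rest, 0.60 fully squeezed at its stop. Its spring returns it and takes about 1.5 N at rest, 3.6 N squeezed, at the bulge. Held against the vial, the jaw presses with about 0.85 times the force on the bulge. Once the jaw bears on the vial in the anvil, the trigger stalls before its stop. The grip is fixed: only the bulge's finger travels.
- timer: Bystander: grey bench timer, 64 x 72 x 19 mm, origin under its centre.
- tape_roll: Bystander: roll of tan tape lying flat, 106 mm diameter, 19 mm high, origin under its centre.
- petri: Bystander: closed petri dish, 91 mm diameter, 16 mm high, origin under its centre.

How it is judged:
By the outcome, as a careful person would: the job done as asked, in the order asked, and still so for the second after the job is handed in, while the arm keeps its last pose, push and grip.
It also fails if it takes over 69 s, if anything falls off the work surface, if the arm or the gripper's body presses on something with over 40 N, if the wrist force passes 120 N, or if a joint passes its speed limit or range.

### The arm

A 7-joint arm with a two-finger parallel gripper is mounted at the origin on the work surface; the furniture and walls round the work are solid. World frame = base frame: x ahead of the robot, y to its left, z up, the work surface at z = 0. Lengths are in mm, angles in rad, forces in N, time in s.
With the tool pointing down it reaches from about 425 to 1025 mm from the base axis. Payload 9.4 kg.
Tool frame: the origin (TCP) lies at the very end of the fingers, on their centre line; the grasp point (between the pads) lies 19 mm behind it; z points along the fingers, y is the line along which they close (so a half turn about z gives the same grasp; the last joint's range is limited). The gripper opens to 93 mm and grips with 3 to 60 N. Pads are 15 mm wide; open, the fingers measure 128 mm over their backs; the gripper's body (75 mm by 188 mm) begins 65 mm behind the grasp point.
Start: joints at [-1.179, 0.599, -0.003, 1.599, 0.002, 0.943, -0.08], TCP at [327.571, 646.778, 218.618] pointing down, gripper open.
Joint ranges: [-2.57, 2.57], [-0.35, 1.97], [-1.29, 1.29], [0.11, 2.56], [-1.05, 4.19], [0.11, 1.86], [-2.63, 2.63]. Speed limits (rad/s): [2.22, 2.22, 3.01, 3.01, 3.14, 3.14, 3.14].

### API

Orientations are given as a unit quaternion [w, x, y, z].
In Python, from bench import * gives the robot as it stands.
- The arm moves only by the tool jog_arm, never from a script. Its argument "steps" is a list of rows, each an object with "delta_rot": the turn, a rotation vector about the tool's x, y, z normalised to -1 to 1, where 1 is 45 degrees, a list of three; "xyz": the shift along the tool's x, y, z normalised to -1 to 1, where 1 is 0.25 m, a list of three; "grip": the closure, from -1 (fully open) to 1 (shut). In form: [{"delta_rot": [rx, ry, rz], "xyz": [x, y, z], "grip": grip}, ...]. A call has exactly 8 rows; each row is the pose to reach, as a shift and turn from the pose commanded when the call began, along the tool's axes at that moment; what a row does not reach only later rows make up. A row lasts 1/10 s, in which the tool goes at most 50 mm and 8.59 degrees, less where a joint would pass 70% of its speed; a pose out of reach is approached as far as the arm can. A call with a number of a shift or a turn outside -1 to 1 is refused whole. A call with a gripper value outside its range is refused whole. The fingers move at their own pace and stop on an object; the grip force is fixed at half the most. Time passes only in rows, so rows that repeat a pose let the fingers close, or fill a call up. It gives the time, the measured TCP pose, the force, the opening and the grip force at its end, in the units of the state.
- state(): the state, without advancing time (a new reading comes with each control period).
- capture(name): name is "scene" or "top" or "wrist"; returns the picture (480x640x3 uint8, red, green, blue); there is no depth.
- camera_info(name): a dict with "fx", "fy", "cx", "cy" (pixels), "D" ([k1, k2, p1, p2, k3] as OpenCV has them; the pictures are not rectified), "rvec" (rotation vector, rad) and "tvec" (3), from world to camera coordinates, as OpenCV has them; the wrist camera has in their place "hand_eye" (4x4, takes a point from camera to tool coordinates, whose origin is the TCP and whose axes are the flange's). Camera axes: x right, y down, z forward; pixel columns grow to the right and rows downward; lengths in mm; the calibration is good to about 2 mm. A picture is of the moment at which its call begins: read the wrist's pose just before it. camera_info takes no time and is no camera call.
- finish_job(): hands the job in; it is judged then, once.
The state is a dict: "t": time; "qpos": joint angles; "qd": joint speeds; "effort": joint torques, N m; "eef_pos": TCP position; "tcp_rot": TCP orientation; "force": force on the tool from outside, world axes, zero at the start; "torque": the same for the moment, N m; "opening": finger opening in mm; "grasp_force": force on a finger pad.
Only numpy, scipy, OpenCV 4.12 (cv2) and the standard library are available. Lean on these libraries where they do the work, as an engineer would, in place of code of your own. Each camera call takes 0.05 s, during which the arm holds its last target. There are 200 camera calls.

## Working session

There is one attempt and no reset: what is moved stays moved. The work goes in short steps, Python scripts to look and compute and a tool call to move; the robot and the scene stay as the last step left them, time stands still between calls to the robot, and variables do not carry over. Pictures are saved under pics/ and viewed, at most 10 in all, crops included, and the job is handed in when it is done.

Besides the shell and the picture viewer there is one more tool, called after ">>>" as name(argument=value, ...), one argument or row to a line, values as JSON. jog_arm: Moves the arm, as the interface text tells. Scaled input: -1 to 1 covers 0.25 m each way for a shift and 45 degrees each way for a turn. Its arguments: {"type":"object","properties":{"steps":{"type":"array"}},"required":["steps"]}

```bash
mkdir -p pics
cat > look.py <<'E'
from bench import *
import cv2,numpy as np
for n in ("scene","top"):
    im=capture(n); cv2.imwrite(f"pics/{n}0.png",im[...,::-1]); 
    c=camera_info(n); R=cv2.Rodrigues(np.array(c["rvec"],float))[0]
    print(n,c["fx"],c["D"],(-R.T@np.array(c["tvec"])).round())
s=state(); print({k:np.round(s[k],3) for k in s})
print(np.round(camera_info("wrist")["hand_eye"],3))
E
python3 look.py; ls
```

```text
scene 587.9378754040237 [-0.03199641  0.          0.          0.          0.        ] [-635.  704.  773.]
top 585.1633312866401 [-0.17561677  0.          0.          0.          0.        ] [ 370.   37. 1314.]
{'t': np.float64(0.1), 'qpos': array([-1.179,  0.6  , -0.003,  1.6  ,  0.002,  0.943, -0.08 ]), 'qd': array([ 0.   ,  0.   ,  0.003, -0.003,  0.001,  0.001,  0.   ]), 'effort': array([ 6.0000e-03, -7.6656e+01,  1.5030e+00, -2.5294e+01, -5.2000e-02,
        1.4000e-02,  0.0000e+00]), 'eef_pos': array([327.381, 646.392, 217.86 ]), 'tcp_rot': array([-0.   ,  0.232,  0.973, -0.001]), 'force': array([-0.282, -0.286, -0.577]), 'torque': array([-0.01 ,  0.03 ,  0.016]), 'grasp_force': np.float64(0.0), 'opening': np.float64(92.957)}
[[-1.00000e-03 -9.56000e-01 -2.92000e-01  8.24710e+01]
 [ 1.00000e+00 -1.00000e-03 -0.00000e+00  6.43000e-01]
 [-0.00000e+00 -2.92000e-01  9.56000e-01 -1.66601e+02]
 [ 0.00000e+00  0.00000e+00  0.00000e+00  1.00000e+00]]
look.py
pics
```

View pics/scene0.png

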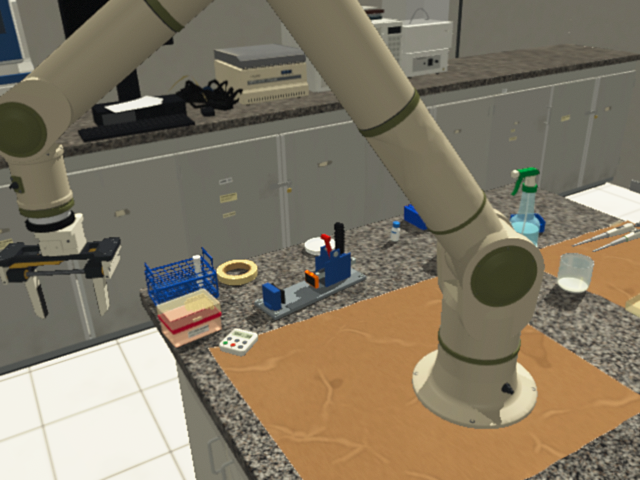

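View pics/top0.png

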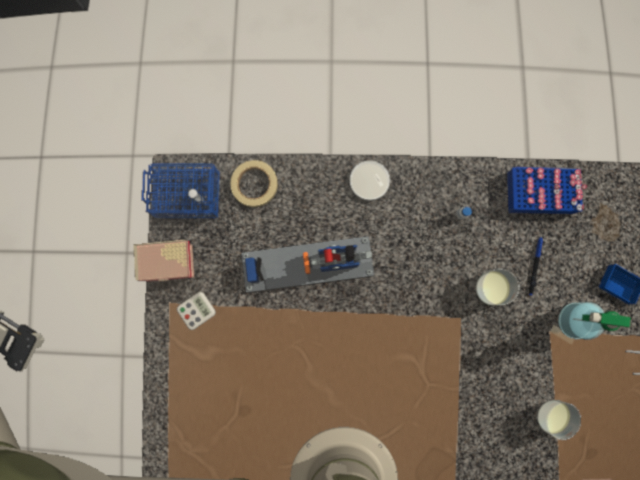

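The top view shows the vial cap at about (467,212). The clamp's plate runs from (244,272) to (371,256), with the anvil at (251,270), the orange jaw at (306,262), the red trigger at (329,256) and the black grip at (350,254). The tub is at (496,288), clear of the vial.

```bash
cat > h.py <<'E'
from bench import *
import cv2,numpy as np
def ray(n,uv,T=None):
    c=camera_info(n);K=np.array([[c["fx"],0,c["cx"]],[0,c["fy"],c["cy"]],[0,0,1]])
    p=cv2.undistortPoints(np.array(uv,float).reshape(-1,1,2),K,np.array(c["D"]))[:,0]
    d=np.c_[p,np.ones(len(p))]
    if n=="wrist":
        M=T@np.array(c["hand_eye"]);return M[:3,3],d@M[:3,:3].T
    R=cv2.Rodrigues(np.array(c["rvec"],float))[0]
    return -R.T@np.array(c["tvec"],float).ravel(),d@R
def on(n,uv,z,T=None):
    o,d=ray(n,uv,T);return o+d*((z-o[2])/d[:,2])[:,None]
def pose():
    from scipy.spatial.transform import Rotation as Ro
    s=state();T=np.eye(4);q=np.array(s["tcp_rot"]);T[:3,:3]=Ro.from_quat(q[[1,2,3,0]]).as_matrix();T[:3,3]=s["eef_pos"];return T
def blobs(im,lo,hi,box,amin=8):
    x0,y0,x1,y1=box;h=cv2.cvtColor(im[y0:y1,x0:x1],cv2.COLOR_RGB2HSV)
    m=cv2.inRange(h,lo,hi);n,l,st,c=cv2.connectedComponentsWithStats(m)
    return [(st[i,4],c[i]+[x0,y0],st[i,:4]+[x0,y0,0,0]) for i in range(1,n) if st[i,4]>=amin]
E
cat > m1.py <<'E'
from h import *
im=cv2.imread("pics/top0.png")[...,::-1].copy()
B=((105,130,40),(125,255,255));Rd=((0,180,90),(4,255,255));O=((6,180,90),(16,255,255))
for nm,(lo,hi),box,z in (("cap",((95,110,50),(125,255,255)),(450,195,485,230),58),("blue",B,(235,230,385,300),61),("red",Rd,(310,240,345,275),140),("orange",O,(295,245,315,280),52),("black",((0,0,0),(180,255,35)),(340,240,360,270),162)):
    for a,c,st in blobs(im,lo,hi,box): print(nm,a,c.round(1),st,on("top",c,z).round(1))
h=cv2.cvtColor(im,cv2.COLOR_RGB2HSV)
print(on("top",[(369,237),(372,275),(243,253),(245,291)],10).round(1))
cv2.imwrite("pics/crop.png",cv2.resize(im[225:300,235:385],None,fx=5,fy=5,interpolation=cv2.INTER_CUBIC)[...,::-1])
E
python3 m1.py
```

```text
cap 54 [466.9 211.1] [463 208   9   7] [[ 597.2 -265.3   58. ]]
blue 15 [339.1 247.3] [333 247  12   2] [[513.5  15.3  61. ]]
blue 187 [251.  269.6] [246 259  11  22] [[462.9 204.6  61. ]]
blue 42 [349.  263.9] [340 262  18   5] [[477.7  -6.2  61. ]]
red 66 [328.6 255.2] [325 250   8  11] [[488.1  37.7 140. ]]
orange 44 [306.  261.7] [304 253   5  19] [[482.3  86.6  52. ]]
black 32 [348.3 256.4] [346 250   7  11] [[483.9  -1.2 162. ]]
[[543.4 -52.6  10. ]
 [457.9 -59.6  10. ]
 [503.8 230.5  10. ]
 [418.5 223.7  10. ]]
```

View pics/crop.png

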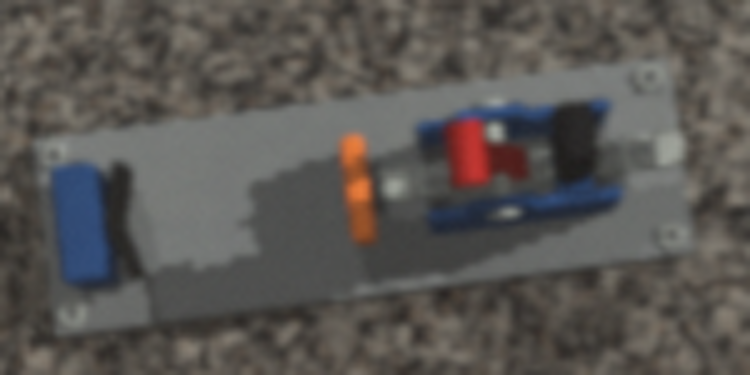

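```bash
cat > go.py <<'E'
# go.py x y z az : normalised deltas (tool axes) to put TCP there, pointing down, tool y at azimuth az (mod 180 unless 5th arg)
import sys
from h import *
from scipy.spatial.transform import Rotation as Ro
x,y,z,az=map(float,sys.argv[1:5]);T=pose();a=np.radians(az)
Y=np.array([np.cos(a),np.sin(a),0]);Z=np.array([0,0,-1.]);best=None
for s in ((1,-1) if len(sys.argv)<6 else (1,)):
    R=np.c_[np.cross(s*Y,Z),s*Y,Z];r=Ro.from_matrix(T[:3,:3].T@R).as_rotvec(degrees=True)
    if best is None or np.linalg.norm(r)<np.linalg.norm(best): best=r
s=state()
print("xyz",(T[:3,:3].T@(np.array([x,y,z])-T[:3,3])/250).round(3),"rot",(best/45).round(3),"q7",round(s["qpos"][6],2),"t",round(s["t"],2),"F",np.round(s["force"],1),"open",np.round(s["opening"],1),"gf",np.round(s["grasp_force"],1),"pos",np.round(s["eef_pos"],1))
E
python3 go.py 597 -265 160 7.9
```

```text
xyz [-2.609 -2.765  0.236] rot [-2.000e-03  1.000e-03  1.228e+00] q7 -0.08 t 0.1 F [-0.3 -0.3 -0.6] open 93.0 gf 0.0 pos [327.4 646.4 217.9]
```

>>> jog_arm(
  steps=[
    {"delta_rot": [0, 0, 0], "xyz": [-0.12, -0.125, 0], "grip": -1},
    {"delta_rot": [0, 0, 0], "xyz": [-0.25, -0.26, 0], "grip": -1},
    {"delta_rot": [0, 0, 0], "xyz": [-0.38, -0.4, 0], "grip": -1},
    {"delta_rot": [0, 0, 0], "xyz": [-0.51, -0.54, 0], "grip": -1},
    {"delta_rot": [0, 0, 0], "xyz": [-0.64, -0.67, 0], "grip": -1},
    {"delta_rot": [0, 0, 0], "xyz": [-0.77, -0.81, 0], "grip": -1},
    {"delta_rot": [0, 0, 0], "xyz": [-0.87, -0.92, 0], "grip": -1},
    {"delta_rot": [0, 0, 0], "xyz": [-0.94, -1, 0], "grip": -1},
  ],
)

```text
t: 0.9
eef_pos: [424.8, 314.5, 218.6]
tcp_rot: [0.0, 0.233, 0.972, -0.0]
force: [0.5, -0.3, 0.3]
opening: 93.1
grasp_force: 0.0
```

```bash
python3 go.py 597 -265 160 7.9
```

```text
xyz [-1.666 -1.753  0.237] rot [-1.000e-03  1.000e-03  1.225e+00] q7 0.35 t 0.9 F [ 0.5 -0.3  0.3] open 93.1 gf 0.0 pos [424.8 314.5 218.6]
```

>>> jog_arm(
  steps=[
    {"delta_rot": [0, 0, 0.15], "xyz": [-0.12, -0.125, 0], "grip": -1},
    {"delta_rot": [0, 0, 0.3], "xyz": [-0.25, -0.26, 0], "grip": -1},
    {"delta_rot": [0, 0, 0.45], "xyz": [-0.38, -0.4, 0], "grip": -1},
    {"delta_rot": [0, 0, 0.6], "xyz": [-0.51, -0.54, 0], "grip": -1},
    {"delta_rot": [0, 0, 0.75], "xyz": [-0.64, -0.67, 0], "grip": -1},
    {"delta_rot": [0, 0, 0.85], "xyz": [-0.77, -0.81, 0], "grip": -1},
    {"delta_rot": [0, 0, 0.95], "xyz": [-0.87, -0.92, 0], "grip": -1},
    {"delta_rot": [0, 0, 1], "xyz": [-0.95, -1, 0], "grip": -1},
  ],
)

```text
t: 1.7
eef_pos: [523.3, -15.6, 218.6]
tcp_rot: [0.0, 0.589, 0.808, -0.0]
force: [0.2, 0.3, -0.3]
opening: 92.8
grasp_force: 0.0
```

```bash
python3 go.py 597 -265 160 7.9
```

```text
xyz [-1.04  -0.025  0.235] rot [-0.     0.001  0.221] q7 0.39 t 1.7 F [ 0.2  0.3 -0.3] open 92.8 gf 0.0 pos [523.3 -15.6 218.6]
```

>>> jog_arm(
  steps=[
    {"delta_rot": [0, 0, 0.1], "xyz": [-0.17, 0, 0.02], "grip": -1},
    {"delta_rot": [0, 0, 0.22], "xyz": [-0.34, 0, 0.04], "grip": -1},
    {"delta_rot": [0, 0, 0.22], "xyz": [-0.51, -0.01, 0.08], "grip": -1},
    {"delta_rot": [0, 0, 0.22], "xyz": [-0.68, -0.02, 0.12], "grip": -1},
    {"delta_rot": [0, 0, 0.22], "xyz": [-0.85, -0.025, 0.16], "grip": -1},
    {"delta_rot": [0, 0, 0.22], "xyz": [-0.95, -0.025, 0.2], "grip": -1},
    {"delta_rot": [0, 0, 0.22], "xyz": [-1, -0.025, 0.235], "grip": -1},
    {"delta_rot": [0, 0, 0.22], "xyz": [-1, -0.025, 0.235], "grip": -1},
  ],
)

```text
t: 2.5
eef_pos: [594.3, -253.2, 158.3]
tcp_rot: [-0.001, 0.655, 0.755, -0.001]
force: [-0.9, 0.6, -0.7]
opening: 92.6
grasp_force: 0.0
```

```bash
cat > m2.py <<'E'
from h import *
T=pose();im=capture("wrist");cv2.imwrite("pics/w1.png",im[...,::-1])
for a,c,st in blobs(im,(95,110,50),(125,255,255),(0,0,640,480),150): print(a,c.round(1),st,on("wrist",c,52,T).round(1))
E
python3 m2.py;python3 go.py 597 -265 160 7.9
```

```text
622 [323.7 252.8] [311 238  26  30] [[ 598. -263.   52.]]
2441 [360.7 366.4] [312 349 110  30] [[ 641.  -353.7   52. ]]
2835 [353.8 446.2] [297 419 121  49] [[ 648.8 -432.9   52. ]]
xyz [-0.054  0.002 -0.004] rot [-0.002 -0.002  0.007] q7 0.67 t 2.55 F [-0.1  0.6 -0.5] open 93.2 gf 0.0 pos [ 594.5 -251.6  159. ]
```

View pics/w1.png

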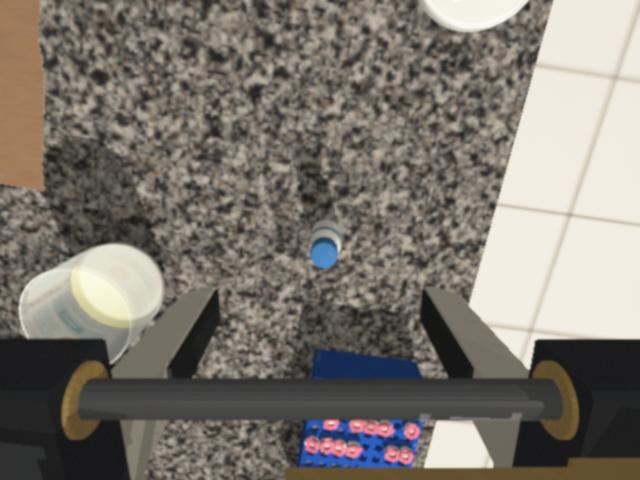

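The wrist picture shows the vial upright with its cap at (324,253), giving (598,-263) in agreement with the top view. The tub is at (75,300), well clear of the left finger.

>>> jog_arm(
  steps=[
    {"delta_rot": [0, 0, 0], "xyz": [-0.05, 0.004, 0.06], "grip": -1},
    {"delta_rot": [0, 0, 0], "xyz": [-0.05, 0.004, 0.16], "grip": -1},
    {"delta_rot": [0, 0, 0], "xyz": [-0.05, 0.004, 0.28], "grip": -1},
    {"delta_rot": [0, 0, 0], "xyz": [-0.05, 0.004, 0.38], "grip": -1},
    {"delta_rot": [0, 0, 0], "xyz": [-0.05, 0.004, 0.48], "grip": -1},
    {"delta_rot": [0, 0, 0], "xyz": [-0.05, 0.004, 0.55], "grip": -1},
    {"delta_rot": [0, 0, 0], "xyz": [-0.05, 0.004, 0.59], "grip": -1},
    {"delta_rot": [0, 0, 0], "xyz": [-0.05, 0.004, 0.59], "grip": -1},
  ],
)

```text
t: 3.35
eef_pos: [597.3, -263.5, 11.1]
tcp_rot: [-0.001, 0.654, 0.756, -0.0]
force: [-0.2, 1.2, 0.6]
opening: 92.7
grasp_force: 0.0
```

```bash
python3 m2.py;python3 go.py 597.6 -264 10 7.9
```

```text
2670 [322.4 352.3] [295 322  55  57] [[ 597.8 -261.8   52. ]]
xyz [ 0.    -0.001  0.009] rot [-0.001 -0.001  0.009] q7 0.74 t 3.4 F [-0.2  0.4  0.6] open 93.0 gf 0.0 pos [ 597.8 -264.    12.1]
```

>>> jog_arm(
  steps=[
    {"delta_rot": [0, 0, 0], "xyz": [0.004, 0, 0.008], "grip": -0.3},
    {"delta_rot": [0, 0, 0], "xyz": [0.004, 0, 0.008], "grip": 0},
    {"delta_rot": [0, 0, 0], "xyz": [0.004, 0, 0.008], "grip": 0.3},
    {"delta_rot": [0, 0, 0], "xyz": [0.004, 0, 0.008], "grip": 0.6},
    {"delta_rot": [0, 0, 0], "xyz": [0.004, 0, 0.008], "grip": 1},
    {"delta_rot": [0, 0, 0], "xyz": [0.004, 0, 0.008], "grip": 1},
    {"delta_rot": [0, 0, 0], "xyz": [0.004, 0, 0.008], "grip": 1},
    {"delta_rot": [0, 0, 0], "xyz": [0.004, 0, 0.008], "grip": 1},
  ],
)

```text
t: 4.2
eef_pos: [597.7, -263.5, 10.4]
tcp_rot: [0.0, 0.654, 0.756, -0.0]
force: [-0.4, -0.1, -0.3]
opening: 33.6
grasp_force: 0.0
```

>>> jog_arm(
  steps=[
    {"delta_rot": [0, 0, 0], "xyz": [0, 0, 0], "grip": 1},
    {"delta_rot": [0, 0, 0], "xyz": [0, 0, 0], "grip": 1},
    {"delta_rot": [0, 0, 0], "xyz": [0, 0, 0], "grip": 1},
    {"delta_rot": [0, 0, 0], "xyz": [0, 0, 0], "grip": 1},
    {"delta_rot": [0, 0, 0], "xyz": [0, 0, -0.08], "grip": 1},
    {"delta_rot": [0, 0, 0], "xyz": [0, 0, -0.22], "grip": 1},
    {"delta_rot": [0, 0, 0], "xyz": [0, 0, -0.36], "grip": 1},
    {"delta_rot": [0, 0, 0], "xyz": [0, 0, -0.48], "grip": 1},
  ],
)

```text
t: 5.0
eef_pos: [597.7, -263.6, 131.9]
tcp_rot: [0.0, 0.655, 0.756, 0.0]
force: [0.2, 0.5, -0.3]
opening: 24.1
grasp_force: 29.8
```

```bash
python3 go.py 468.8 172.6 130 7.9
```

```text
xyz [ 1.801 -0.26   0.007] rot [0.    0.    0.007] q7 0.7 t 5.0 F [ 0.2  0.5 -0.3] open 24.1 gf 29.8 pos [ 597.7 -263.6  131.9]
```

>>> jog_arm(
  steps=[
    {"delta_rot": [0, 0, 0], "xyz": [0.08, -0.01, -0.15], "grip": 1},
    {"delta_rot": [0, 0, 0], "xyz": [0.22, -0.03, -0.28], "grip": 1},
    {"delta_rot": [0, 0, 0], "xyz": [0.36, -0.06, -0.38], "grip": 1},
    {"delta_rot": [0, 0, 0], "xyz": [0.5, -0.08, -0.42], "grip": 1},
    {"delta_rot": [0, 0, 0], "xyz": [0.65, -0.1, -0.42], "grip": 1},
    {"delta_rot": [0, 0, 0], "xyz": [0.8, -0.12, -0.42], "grip": 1},
    {"delta_rot": [0, 0, 0], "xyz": [0.92, -0.14, -0.42], "grip": 1},
    {"delta_rot": [0, 0, 0], "xyz": [1, -0.15, -0.42], "grip": 1},
  ],
)

```text
t: 5.8
eef_pos: [523.7, -19.1, 235.4]
tcp_rot: [-0.0, 0.654, 0.757, 0.0]
force: [-0.2, -0.7, -1.3]
opening: 24.2
grasp_force: 29.8
```

>>> jog_arm(
  steps=[
    {"delta_rot": [0, 0, 0], "xyz": [0.12, -0.02, 0], "grip": 1},
    {"delta_rot": [0, 0, 0], "xyz": [0.28, -0.04, 0], "grip": 1},
    {"delta_rot": [0, 0, 0], "xyz": [0.44, -0.06, 0], "grip": 1},
    {"delta_rot": [0, 0, 0], "xyz": [0.6, -0.08, 0], "grip": 1},
    {"delta_rot": [0, 0, 0], "xyz": [0.72, -0.1, 0], "grip": 1},
    {"delta_rot": [0, 0, 0], "xyz": [0.8, -0.11, 0.04], "grip": 1},
    {"delta_rot": [0, 0, 0], "xyz": [0.8, -0.11, 0.12], "grip": 1},
    {"delta_rot": [0, 0, 0], "xyz": [0.8, -0.11, 0.12], "grip": 1},
  ],
)

```text
t: 6.6
eef_pos: [467.4, 172.8, 203.8]
tcp_rot: [-0.001, 0.654, 0.757, -0.002]
force: [-0.3, -0.3, -1.5]
opening: 24.2
grasp_force: 29.8
```

```bash
cat > m3.py <<'E'
from h import *
T=pose();im=capture("wrist");cv2.imwrite("pics/w3.png",im[...,::-1])
for nm,lo,hi,z in (("blue",(105,130,40),(125,255,255),61),("orange",(6,180,90),(16,255,255),52)):
  for a,c,st in blobs(im,lo,hi,(0,0,640,480),300): print(nm,a,c.round(1),st,on("wrist",c,z,T).round(1))
E
python3 m3.py; python3 go.py 468.8 172.6 18 7.9
```

```text
blue 449 [488.7  41.8] [476   0  26  88] [[565.7 323.9  61. ]]
blue 9084 [560.4  58.2] [478   0 162 111] [[619.4 320.9  61. ]]
blue 2060 [321.9 176.6] [291 157  63  37] [[462.6 212.5  61. ]]
blue 1572 [319.9 355.6] [289 324  57  55] [[484.1  53.5  61. ]]
xyz [0.002 0.004 0.747] rot [-0.003  0.001  0.008] q7 -0.15 t 6.65 F [ 0.7  0.3 -0.7] open 24.3 gf 29.8 pos [468.2 172.2 204.8]
```

View pics/w3.png

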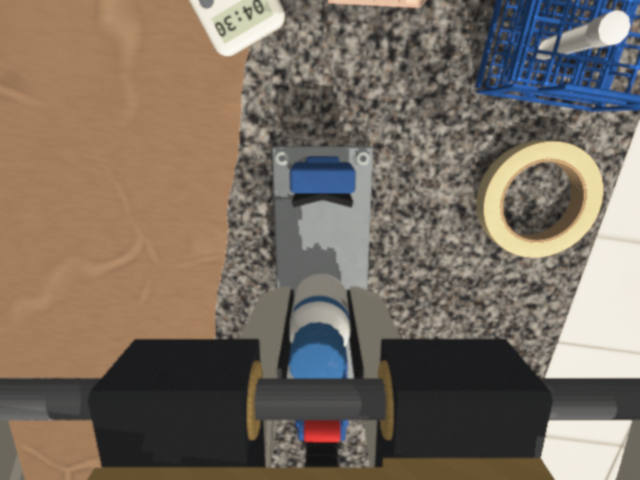

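```bash
cat > m4.py <<'E'
from h import *
T=np.eye(4);T=pose();C=np.array([480.9,85.5]);ux=np.array([.9905,.1375]);uy=np.array([-.1375,.9905])
def loc(uv,z):
    p=on("wrist",uv,z,T)[:,:2]-C;print(z,np.c_[p@ux,p@uy].round(1).tolist())
loc([(274.5,148),(371.5,148.5)],10)
loc([(291,194),(355,194)],61)
loc([(293,206),(352,206),(322,198)],54)
E
python3 m4.py
```

```text
10 [[-42.1, 145.7], [44.4, 145.7]]
61 [[-24.3, 113.6], [26.5, 113.9]]
54 [[-23.3, 102.4], [24.9, 102.7], [0.4, 109.2]]
```

The wrist picture shows the anvil centred at (322,177) and the plate's end corners at (275,148) and (371,148), so the vial is aligned with the clamp's axis, within about 1 mm in x. The vial is still held upright.

>>> jog_arm(
  steps=[
    {"delta_rot": [0, 0, 0.008], "xyz": [-0.011, 0.007, 0.1], "grip": 1},
    {"delta_rot": [0, 0, 0.008], "xyz": [-0.011, 0.007, 0.25], "grip": 1},
    {"delta_rot": [0, 0, 0.008], "xyz": [-0.011, 0.007, 0.4], "grip": 1},
    {"delta_rot": [0, 0, 0.008], "xyz": [-0.011, 0.007, 0.52], "grip": 1},
    {"delta_rot": [0, 0, 0.008], "xyz": [-0.011, 0.007, 0.62], "grip": 1},
    {"delta_rot": [0, 0, 0.008], "xyz": [-0.011, 0.007, 0.67], "grip": 1},
    {"delta_rot": [0, 0, 0.008], "xyz": [-0.011, 0.007, 0.7], "grip": 1},
    {"delta_rot": [0, 0, 0.008], "xyz": [-0.011, 0.007, 0.7], "grip": 1},
  ],
)

```text
t: 7.45
eef_pos: [471.4, 169.8, 30.4]
tcp_rot: [0.0, 0.657, 0.754, -0.0]
force: [0.9, -0.2, 0.3]
opening: 23.9
grasp_force: 29.8
```

```bash
cat > m5.py <<'E'
from h import *
im=capture("scene");cv2.imwrite("pics/s5.png",cv2.resize(im[180:340,200:400],None,fx=4,fy=4,interpolation=cv2.INTER_CUBIC)[:600,...,::-1])
E
python3 m5.py
python3 go.py 470.2 169.8 20.8 7.9
```

```text
xyz [ 0.    -0.005  0.041] rot [ 0.001 -0.    -0.001] q7 -0.04 t 7.5 F [-0.5 -0.4 -0.6] open 24.2 gf 29.8 pos [471.5 169.9  31. ]
```

View pics/s5.png

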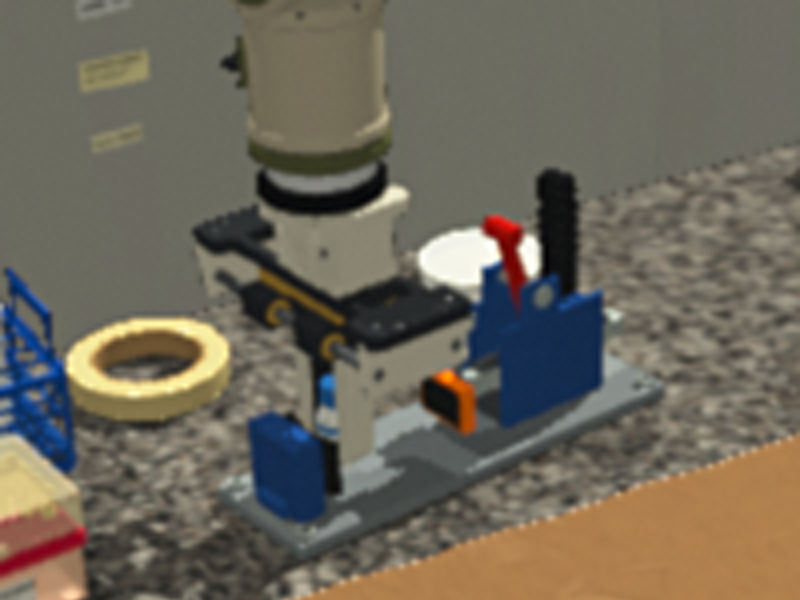

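The scene crop shows the vial (cap at about (328,390)) upright between the fingers, just short of the anvil, with the jaw behind at (448,400). I'll lower the last 10 mm.

>>> jog_arm(
  steps=[
    {"delta_rot": [0, 0, 0], "xyz": [0, -0.004, 0.015], "grip": 1},
    {"delta_rot": [0, 0, 0], "xyz": [0, -0.004, 0.03], "grip": 1},
    {"delta_rot": [0, 0, 0], "xyz": [0, -0.004, 0.038], "grip": 1},
    {"delta_rot": [0, 0, 0], "xyz": [0, -0.004, 0.041], "grip": 1},
    {"delta_rot": [0, 0, 0], "xyz": [0, -0.004, 0.041], "grip": 1},
    {"delta_rot": [0, 0, 0], "xyz": [0, -0.004, 0.041], "grip": 1},
    {"delta_rot": [0, 0, 0], "xyz": [0, -0.004, 0.041], "grip": 1},
    {"delta_rot": [0, 0, 0], "xyz": [0, -0.004, 0.041], "grip": 1},
  ],
)

```text
t: 8.3
eef_pos: [470.1, 170.0, 20.3]
tcp_rot: [0.0, 0.657, 0.754, 0.0]
force: [-0.6, 0.8, 3.8]
opening: 24.2
grasp_force: 29.8
```

>>> jog_arm(
  steps=[
    {"delta_rot": [0, 0, 0], "xyz": [0, 0, -0.001], "grip": 0.4},
    {"delta_rot": [0, 0, 0], "xyz": [0, 0, -0.001], "grip": 0.3},
    {"delta_rot": [0, 0, 0], "xyz": [0, 0, -0.001], "grip": 0.2},
    {"delta_rot": [0, 0, 0], "xyz": [0, 0, -0.001], "grip": 0},
    {"delta_rot": [0, 0, 0], "xyz": [0, 0, -0.001], "grip": -0.2},
    {"delta_rot": [0, 0, 0], "xyz": [0, 0, -0.001], "grip": -0.2},
    {"delta_rot": [0, 0, 0], "xyz": [0, 0, -0.001], "grip": -0.2},
    {"delta_rot": [0, 0, 0], "xyz": [0, 0, -0.001], "grip": -0.2},
  ],
)

```text
t: 9.1
eef_pos: [470.1, 169.9, 20.4]
tcp_rot: [0.0, 0.657, 0.754, 0.0]
force: [-0.3, -0.0, 0.1]
opening: 55.8
grasp_force: 0.0
```

>>> jog_arm(
  steps=[
    {"delta_rot": [0, 0, 0], "xyz": [0, 0, -0.04], "grip": -0.2},
    {"delta_rot": [0, 0, 0], "xyz": [0, 0, -0.12], "grip": -0.2},
    {"delta_rot": [0, 0, 0], "xyz": [0, 0, -0.24], "grip": -0.2},
    {"delta_rot": [0, 0, 0], "xyz": [0, 0, -0.38], "grip": -1},
    {"delta_rot": [0, 0, 0], "xyz": [0, 0, -0.54], "grip": -1},
    {"delta_rot": [0, 0, 0], "xyz": [0, 0, -0.7], "grip": -1},
    {"delta_rot": [0, 0, 0], "xyz": [0, 0, -0.84], "grip": -1},
    {"delta_rot": [0, 0, 0], "xyz": [0, 0, -0.9], "grip": -1},
  ],
)

```text
t: 9.9
eef_pos: [470.8, 170.0, 249.3]
tcp_rot: [0.001, 0.657, 0.754, 0.002]
force: [-1.2, 0.0, -0.7]
opening: 90.5
grasp_force: 0.0
```

```bash
cat > m6.py <<'E'
from h import *
T=pose();im=capture("wrist");cv2.imwrite("pics/w6.png",im[...,::-1])
for nm,lo,hi,z in (("cap",(95,110,50),(125,255,255),62),("orange",(5,180,90),(16,255,255),52),("red",(0,180,90),(4,255,255),140)):
  for a,c,st in blobs(im,lo,hi,(0,0,640,480),150): print(nm,a,c.round(1),st,on("wrist",c,z,T).round(1))
np.save("T6.npy",T)
E
python3 m6.py; python3 go.py 493.2 4.3 240 97.9
```

```text
cap 393 [463.9  41.6] [453   0  23  87] [[568.  328.4  62. ]]
cap 10186 [543.1  52.7] [455   0 185 107] [[634.5 329.3  62. ]]
cap 1581 [316.7 166.8] [289 150  57  33] [[462.7 212.2  62. ]]
cap 352 [316.4 213.5] [306 203  21  22] [[468.1 170.3  62. ]]
cap 449 [300.  342.1] [296 302   9  76] [[469.4  35.5  62. ]]
cap 426 [336.8 343.5] [333 302   9  77] [[506.7  38.8  62. ]]
orange 232 [314.3 289.5] [297 285  42  10] [[476.7  90.6  52. ]]
red 217 [318.4 366.7] [313 356  12  21] [[484.5  62.6 140. ]]
xyz [-0.669 -0.004  0.039] rot [ 0.003 -0.008  1.999] q7 -0.17 t 9.95 F [0.6 0.8 1.7] open 91.7 gf 0.0 pos [471.2 170.2 250.1]
```

View pics/w6.png

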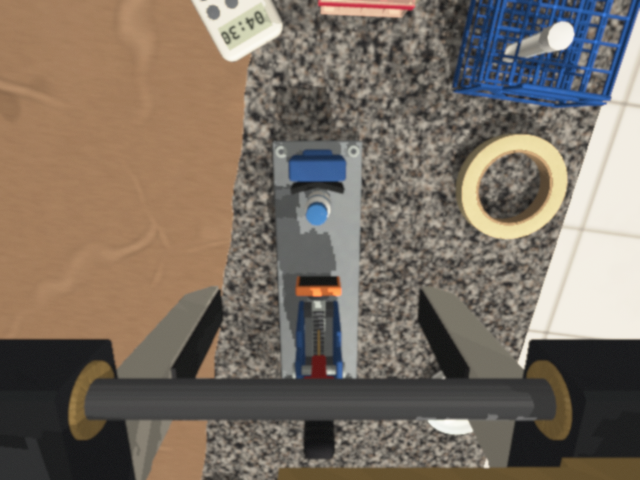

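The wrist picture shows the vial standing free at (316,213) in front of the anvil (317,167), with the jaw at (316,290) and the red trigger at (318,367). Next I turn and go over the trigger.

>>> jog_arm(
  steps=[
    {"delta_rot": [0, 0, 0.15], "xyz": [-0.08, 0, 0], "grip": -1},
    {"delta_rot": [0, 0, 0.3], "xyz": [-0.16, 0, 0], "grip": -1},
    {"delta_rot": [0, 0, 0.45], "xyz": [-0.24, 0, 0], "grip": -1},
    {"delta_rot": [0, 0, 0.6], "xyz": [-0.32, 0, 0], "grip": -1},
    {"delta_rot": [0, 0, 0.75], "xyz": [-0.4, 0, 0], "grip": -1},
    {"delta_rot": [0, 0, 0.88], "xyz": [-0.48, 0, 0], "grip": -1},
    {"delta_rot": [0, 0, 1], "xyz": [-0.56, 0, 0], "grip": -1},
    {"delta_rot": [0, 0, 1], "xyz": [-0.61, 0, 0], "grip": -1},
  ],
)

```text
t: 10.75
eef_pos: [490.5, 17.5, 245.3]
tcp_rot: [0.0, 0.896, 0.444, -0.0]
force: [-0.0, 0.3, -0.6]
opening: 92.9
grasp_force: 0.0
```

>>> jog_arm(
  steps=[
    {"delta_rot": [0, 0, 0.15], "xyz": [0, 0, 0], "grip": -1},
    {"delta_rot": [0, 0, 0.3], "xyz": [0, 0, 0], "grip": -1},
    {"delta_rot": [0, 0, 0.45], "xyz": [0, 0, 0], "grip": -1},
    {"delta_rot": [0, 0, 0.6], "xyz": [0, 0, 0], "grip": -1},
    {"delta_rot": [0, 0, 0.75], "xyz": [0, 0, 0], "grip": -1},
    {"delta_rot": [0, 0, 0.88], "xyz": [0, 0, 0], "grip": -1},
    {"delta_rot": [0, 0, 1], "xyz": [0, 0, 0], "grip": -1},
    {"delta_rot": [0, 0, 1], "xyz": [0, 0, 0], "grip": -1},
  ],
)

```text
t: 11.55
eef_pos: [490.6, 19.2, 245.2]
tcp_rot: [0.0, 0.998, 0.069, -0.0]
force: [0.5, 0.2, -0.6]
opening: 93.2
grasp_force: 0.0
```

```bash
sed -i 's/w6.png/w7.png/' m6.py; python3 m6.py; python3 go.py 491.8 14.3 250 -82.1
```

```text
cap 2380 [23.6 31.2] [ 0  0 48 65] [[605.5 274.7  62. ]]
cap 1658 [114.7 208.8] [ 96 179  43  62] [[469.2 204.4  62. ]]
cap 1678 [321.9 192.5] [272 182  97  25] [[509.7  21.   62. ]]
cap 506 [150.9 215.2] [138 204  27  24] [[467.8 171.9  62. ]]
cap 606 [324.4 235.3] [303 219  37  31] [[470.6  13.2  62. ]]
orange 160 [247.2 197.2] [241 184  13  26] [[494.2  88.2  52. ]]
orange 155 [247.7 224.7] [242 217  13  16] [[468.   85.6  52. ]]
red 1050 [297.5 231.3] [280 208  44  47] [[493.3  36.7 140. ]]
xyz [ 0.002  0.02  -0.019] rot [0.    0.001 0.005] q7 -1.16 t 11.6 F [ 0.5 -0.  -0.1] open 92.8 gf 0.0 pos [490.7  19.1 245.2]
```

View pics/w7.png

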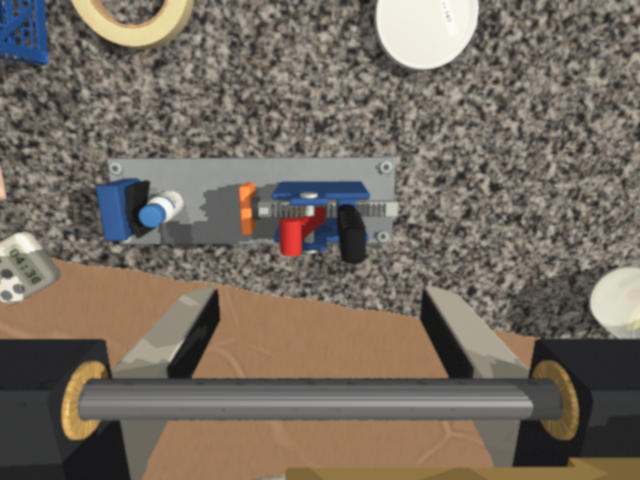

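The wrist view shows the bulge at about (291,236), the grip's top at (354,252) and the vial still upright at (160,208). I'll check these against the clamp frame.

Run:
```python
from h import *
T=np.load("T6.npy");C=np.array([480.9,85.5]);ux=np.array([.9905,.1375]);uy=np.array([-.1375,.9905])
def loc(n,uv,z):
    p=on("wrist",uv,z,T)[:,:2]-C;print(n,np.c_[p@ux,p@uy].round(1).tolist())
loc("bulge L/R edges",[(280,236),(302.5,236)],136)
loc("grip top L/R",[(341.5,250),(366.5,250),(354,240),(354,262)],162)
loc("plate",[(108,158),(395,158),(393,244)],10)
```

```text
bulge L/R edges [[0.9, -37.0], [0.9, -53.4]]
grip top L/R [[-1.1, -80.4], [-1.1, -97.1], [5.8, -88.6], [-9.6, -88.9]]
plate [[45.2, 145.8], [45.2, -141.1], [-45.0, -144.0]]
```

>>> jog_arm(
  steps=[
    {"delta_rot": [0, 0, 0], "xyz": [0, 0.006, 0.06], "grip": -1},
    {"delta_rot": [0, 0, 0], "xyz": [0, 0.006, 0.16], "grip": -1},
    {"delta_rot": [0, 0, 0], "xyz": [0, 0.006, 0.28], "grip": -1},
    {"delta_rot": [0, 0, 0], "xyz": [0, 0.006, 0.38], "grip": -1},
    {"delta_rot": [0, 0, 0], "xyz": [0, 0.006, 0.46], "grip": -1},
    {"delta_rot": [0, 0, 0], "xyz": [0, 0.006, 0.5], "grip": -1},
    {"delta_rot": [0, 0, 0], "xyz": [0, 0.006, 0.512], "grip": -1},
    {"delta_rot": [0, 0, 0], "xyz": [0, 0.006, 0.512], "grip": -1},
  ],
)

```text
t: 12.4
eef_pos: [491.3, 17.3, 117.6]
tcp_rot: [-0.0, 0.998, 0.069, 0.0]
force: [-0.7, -1.1, 0.2]
opening: 93.3
grasp_force: 0.0
```

```bash
python3 go.py 492.3 7.4 117 -82.1
```

```text
xyz [-0.001  0.04   0.002] rot [-0.    -0.     0.001] q7 -0.95 t 12.4 F [-0.7 -1.1  0.2] open 93.3 gf 0.0 pos [491.3  17.3 117.6]
```

>>> jog_arm(
  steps=[
    {"delta_rot": [0, 0, 0], "xyz": [0, 0.015, 0.002], "grip": -0.9},
    {"delta_rot": [0, 0, 0], "xyz": [0, 0.03, 0.002], "grip": -0.8},
    {"delta_rot": [0, 0, 0], "xyz": [0, 0.038, 0.002], "grip": -0.5},
    {"delta_rot": [0, 0, 0], "xyz": [0, 0.04, 0.002], "grip": -0.2},
    {"delta_rot": [0, 0, 0], "xyz": [0, 0.04, 0.002], "grip": 0},
    {"delta_rot": [0, 0, 0], "xyz": [0, 0.04, 0.002], "grip": 0.25},
    {"delta_rot": [0, 0, 0], "xyz": [0, 0.04, 0.002], "grip": 0.25},
    {"delta_rot": [0, 0, 0], "xyz": [0, 0.04, 0.002], "grip": 0.25},
  ],
)

```text
t: 13.2
eef_pos: [492.5, 8.9, 117.2]
tcp_rot: [-0.001, 0.998, 0.07, -0.0]
force: [0.5, -10.5, 0.7]
opening: 40.5
grasp_force: 17.0
```

>>> jog_arm(
  steps=[
    {"delta_rot": [0, 0, 0], "xyz": [0, 0, 0], "grip": 0.25},
    {"delta_rot": [0, 0, 0], "xyz": [0, 0, 0], "grip": 0.25},
    {"delta_rot": [0, 0, 0], "xyz": [0, 0, 0], "grip": 0.25},
    {"delta_rot": [0, 0, 0], "xyz": [0, 0, 0], "grip": 0.25},
    {"delta_rot": [0, 0, 0], "xyz": [0, 0, 0], "grip": 0.25},
    {"delta_rot": [0, 0, 0], "xyz": [0, 0, 0], "grip": 0.25},
    {"delta_rot": [0, 0, 0], "xyz": [0, 0, 0], "grip": 0.25},
    {"delta_rot": [0, 0, 0], "xyz": [0, 0, 0], "grip": 0.25},
  ],
)

```text
t: 14.0
eef_pos: [492.7, 7.1, 117.1]
tcp_rot: [0.0, 0.998, 0.069, 0.0]
force: [0.4, -3.0, 5.7]
opening: 36.6
grasp_force: 29.3
```

```bash
sed -i 's/s5.png/s8.png/' m5.py; python3 m5.py
cat > jaw.py <<'E'
from h import *
im=capture("top")
for nm,lo,hi,z,box in (("orange",(6,180,90),(16,255,255),52,(240,240,330,285)),("cap",(95,110,50),(110,255,255),68,(256,255,290,280))):
  for a,c,st in blobs(im,lo,hi,box): print(nm,a,c.round(1),on("top",c,z).round(1))
E
python3 jaw.py; python3 go.py 492.3 7.4 117 -82.1
```

```text
cap 44 [267.7 267. ] [[468.3 167.9  68. ]]
xyz [-0.002 -0.002  0.   ] rot [ 0.    -0.001 -0.001] q7 -0.93 t 14.1 F [-1.2 -1.7  5. ] open 36.7 gf 29.3 pos [492.8   7.  117.1]
```

View pics/s8.png

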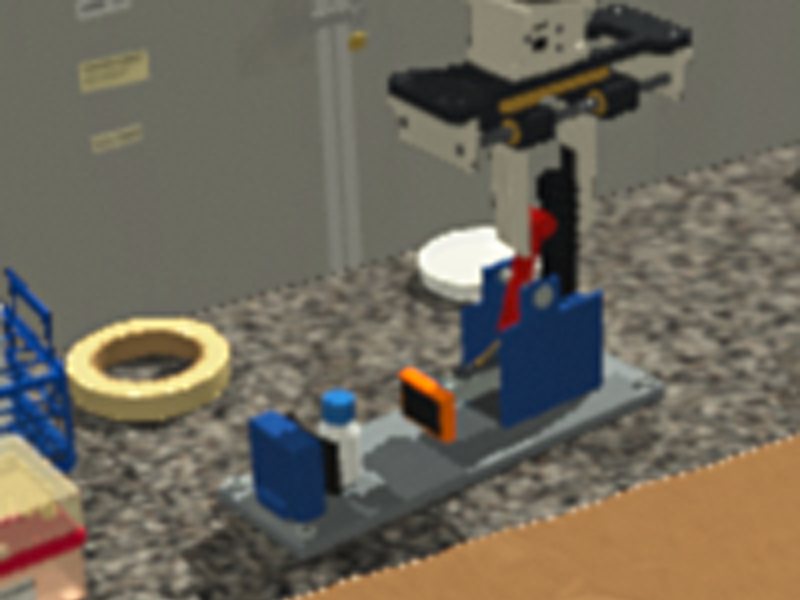

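The scene crop shows the trigger fully squeezed against the grip, the jaw at (428,405) advanced towards the upright vial at (340,435).

```bash
cat > jaw.py <<'E'
from h import *
im=capture("scene");C=np.array([481.1,88.1]);ux=np.array([.9905,.1375]);uy=np.array([-.1375,.9905])
for nm,lo,hi,z,box in (("jaw",(5,170,90),(16,255,255),36,(262,260,325,300)),("cap",(98,130,80),(110,255,255),62,(276,272,300,290))):
  b=blobs(im,lo,hi,box)
  if b:
    a,c,st=max(b,key=lambda t:t[0]);p=on("scene",c,z)[0,:2]-C;print(nm,a,c.round(1),"local",(p@ux).round(1),(p@uy).round(1))
E
python3 jaw.py
```

```text
jaw 79 [308.6 280.2] local -2.4 8.3
cap 54 [284.1 281.4] local -3.7 82.5
```

>>> jog_arm(
  steps=[
    {"delta_rot": [0, 0, 0], "xyz": [0, 0, 0], "grip": -0.3},
    {"delta_rot": [0, 0, 0], "xyz": [0, 0, 0], "grip": -0.6},
    {"delta_rot": [0, 0, 0], "xyz": [0, 0, 0], "grip": -0.92},
    {"delta_rot": [0, 0, 0], "xyz": [0, 0, 0], "grip": -0.92},
    {"delta_rot": [0, 0, 0], "xyz": [0, 0, 0], "grip": -0.92},
    {"delta_rot": [0, 0, 0], "xyz": [0, 0, 0], "grip": -0.92},
    {"delta_rot": [0, 0, 0], "xyz": [0, 0, 0], "grip": -0.92},
    {"delta_rot": [0, 0, 0], "xyz": [0, 0, 0], "grip": -0.92},
  ],
)

```text
t: 14.95
eef_pos: [492.6, 7.2, 116.9]
tcp_rot: [0.0, 0.998, 0.069, 0.0]
force: [0.5, -0.1, 0.4]
opening: 89.1
grasp_force: 0.0
```

```bash
python3 jaw.py
```

```text
jaw 79 [308.6 280.4] local -3.2 8.8
cap 56 [284.1 281.4] local -3.8 82.6
```

>>> jog_arm(
  steps=[
    {"delta_rot": [0, 0, 0], "xyz": [0, 0, 0], "grip": -0.6},
    {"delta_rot": [0, 0, 0], "xyz": [0, 0, 0], "grip": -0.3},
    {"delta_rot": [0, 0, 0], "xyz": [0, 0, 0], "grip": 0},
    {"delta_rot": [0, 0, 0], "xyz": [0, 0, 0], "grip": 0.25},
    {"delta_rot": [0, 0, 0], "xyz": [0, 0, 0], "grip": 0.25},
    {"delta_rot": [0, 0, 0], "xyz": [0, 0, 0], "grip": 0.25},
    {"delta_rot": [0, 0, 0], "xyz": [0, 0, 0], "grip": 0.25},
    {"delta_rot": [0, 0, 0], "xyz": [0, 0, 0], "grip": 0.25},
  ],
)

```text
t: 15.8
eef_pos: [492.7, 7.0, 117.0]
tcp_rot: [0.0, 0.998, 0.069, 0.0]
force: [0.7, -1.5, 1.3]
opening: 36.6
grasp_force: 29.2
```

```bash
python3 jaw.py
```

```text
jaw 77 [303.8 282.6] local -3.6 24.4
cap 54 [284.1 281.4] local -3.7 82.5
```

>>> jog_arm(
  steps=[
    {"delta_rot": [0, 0, 0], "xyz": [0, 0, 0], "grip": -0.3},
    {"delta_rot": [0, 0, 0], "xyz": [0, 0, 0], "grip": -0.6},
    {"delta_rot": [0, 0, 0], "xyz": [0, 0, 0], "grip": -0.92},
    {"delta_rot": [0, 0, 0], "xyz": [0, 0, 0], "grip": -0.92},
    {"delta_rot": [0, 0, 0], "xyz": [0, 0, 0], "grip": -0.92},
    {"delta_rot": [0, 0, 0], "xyz": [0, 0, 0], "grip": -0.92},
    {"delta_rot": [0, 0, 0], "xyz": [0, 0, 0], "grip": -0.92},
    {"delta_rot": [0, 0, 0], "xyz": [0, 0, 0], "grip": -0.92},
  ],
)

```text
t: 16.65
eef_pos: [492.6, 7.2, 116.9]
tcp_rot: [0.0, 0.998, 0.069, 0.0]
force: [-0.7, 0.5, -0.6]
opening: 88.8
grasp_force: 0.0
```

>>> jog_arm(
  steps=[
    {"delta_rot": [0, 0, 0], "xyz": [0, 0, 0], "grip": -0.6},
    {"delta_rot": [0, 0, 0], "xyz": [0, 0, 0], "grip": -0.3},
    {"delta_rot": [0, 0, 0], "xyz": [0, 0, 0], "grip": 0},
    {"delta_rot": [0, 0, 0], "xyz": [0, 0, 0], "grip": 0.25},
    {"delta_rot": [0, 0, 0], "xyz": [0, 0, 0], "grip": 0.25},
    {"delta_rot": [0, 0, 0], "xyz": [0, 0, 0], "grip": 0.25},
    {"delta_rot": [0, 0, 0], "xyz": [0, 0, 0], "grip": 0.25},
    {"delta_rot": [0, 0, 0], "xyz": [0, 0, 0], "grip": 0.25},
  ],
)

```text
t: 17.45
eef_pos: [492.7, 7.0, 117.0]
tcp_rot: [0.0, 0.998, 0.069, 0.0]
force: [0.2, -2.3, 2.8]
opening: 36.5
grasp_force: 29.3
```

```bash
python3 jaw.py
```

```text
jaw 84 [298.8 284.5] local -2.9 39.0
cap 54 [284.1 281.4] local -3.7 82.5
```

>>> jog_arm(
  steps=[
    {"delta_rot": [0, 0, 0], "xyz": [0, 0, 0], "grip": -0.3},
    {"delta_rot": [0, 0, 0], "xyz": [0, 0, 0], "grip": -0.6},
    {"delta_rot": [0, 0, 0], "xyz": [0, 0, 0], "grip": -0.92},
    {"delta_rot": [0, 0, 0], "xyz": [0, 0, 0], "grip": -0.92},
    {"delta_rot": [0, 0, 0], "xyz": [0, 0, 0], "grip": -0.92},
    {"delta_rot": [0, 0, 0], "xyz": [0, 0, 0], "grip": -0.92},
    {"delta_rot": [0, 0, 0], "xyz": [0, 0, 0], "grip": -0.92},
    {"delta_rot": [0, 0, 0], "xyz": [0, 0, 0], "grip": -0.92},
  ],
)

```text
t: 18.3
eef_pos: [492.6, 7.2, 116.9]
tcp_rot: [0.0, 0.998, 0.069, 0.0]
force: [1.0, 0.4, -0.0]
opening: 89.3
grasp_force: 0.0
```

>>> jog_arm(
  steps=[
    {"delta_rot": [0, 0, 0], "xyz": [0, 0, 0], "grip": -0.8},
    {"delta_rot": [0, 0, 0], "xyz": [0, 0, 0], "grip": -0.7},
    {"delta_rot": [0, 0, 0], "xyz": [0, 0, 0], "grip": -0.6},
    {"delta_rot": [0, 0, 0], "xyz": [0, 0, 0], "grip": -0.5},
    {"delta_rot": [0, 0, 0], "xyz": [0, 0, 0], "grip": -0.4},
    {"delta_rot": [0, 0, 0], "xyz": [0, 0, 0], "grip": -0.3},
    {"delta_rot": [0, 0, 0], "xyz": [0, 0, 0], "grip": -0.2},
    {"delta_rot": [0, 0, 0], "xyz": [0, 0, 0], "grip": -0.1},
  ],
)

```text
t: 19.1
eef_pos: [492.4, 8.7, 117.0]
tcp_rot: [-0.001, 0.998, 0.069, -0.0]
force: [-1.1, 5.8, 4.2]
opening: 53.3
grasp_force: 2.9
```

```bash
python3 jaw.py
```

```text
jaw 78 [296.7 285.3] local -2.7 45.5
cap 57 [284.1 281.5] local -4.3 82.7
```

>>> jog_arm(
  steps=[
    {"delta_rot": [0, 0, 0], "xyz": [0, 0, 0], "grip": -0.05},
    {"delta_rot": [0, 0, 0], "xyz": [0, 0, 0], "grip": 0},
    {"delta_rot": [0, 0, 0], "xyz": [0, 0, 0], "grip": 0.05},
    {"delta_rot": [0, 0, 0], "xyz": [0, 0, 0], "grip": 0.1},
    {"delta_rot": [0, 0, 0], "xyz": [0, 0, 0], "grip": 0.15},
    {"delta_rot": [0, 0, 0], "xyz": [0, 0, 0], "grip": 0.2},
    {"delta_rot": [0, 0, 0], "xyz": [0, 0, 0], "grip": 0.22},
    {"delta_rot": [0, 0, 0], "xyz": [0, 0, 0], "grip": 0.22},
  ],
)

```text
t: 19.95
eef_pos: [492.7, 7.1, 116.9]
tcp_rot: [0.0, 0.998, 0.069, 0.0]
force: [-0.6, -0.8, 3.0]
opening: 37.4
grasp_force: 19.2
```

```bash
python3 jaw.py
```

```text
jaw 74 [294.9 287.4] local -7.9 54.7
cap 54 [284.1 281.5] local -4.2 82.8
```

>>> jog_arm(
  steps=[
    {"delta_rot": [0, 0, 0], "xyz": [0, 0, 0], "grip": -0.3},
    {"delta_rot": [0, 0, 0], "xyz": [0, 0, 0], "grip": -0.6},
    {"delta_rot": [0, 0, 0], "xyz": [0, 0, 0], "grip": -0.95},
    {"delta_rot": [0, 0, 0], "xyz": [0, 0, 0], "grip": -0.95},
    {"delta_rot": [0, 0, 0], "xyz": [0, 0, 0], "grip": -0.95},
    {"delta_rot": [0, 0, 0], "xyz": [0, 0, 0], "grip": -0.95},
    {"delta_rot": [0, 0, 0], "xyz": [0, -0.02, 0], "grip": -0.95},
    {"delta_rot": [0, 0, 0], "xyz": [0, -0.044, 0], "grip": -0.95},
  ],
)

```text
t: 20.8
eef_pos: [491.1, 18.4, 116.9]
tcp_rot: [0.0, 0.998, 0.068, 0.0]
force: [-0.4, 0.9, 0.3]
opening: 90.0
grasp_force: 0.0
```

>>> jog_arm(
  steps=[
    {"delta_rot": [0, 0, 0], "xyz": [0, 0, 0], "grip": -0.8},
    {"delta_rot": [0, 0, 0], "xyz": [0, 0, 0], "grip": -0.65},
    {"delta_rot": [0, 0, 0], "xyz": [0, 0, 0], "grip": -0.5},
    {"delta_rot": [0, 0, 0], "xyz": [0, 0, 0], "grip": -0.4},
    {"delta_rot": [0, 0, 0], "xyz": [0, 0, 0], "grip": -0.35},
    {"delta_rot": [0, 0, 0], "xyz": [0, 0, 0], "grip": -0.3},
    {"delta_rot": [0, 0, 0], "xyz": [0, 0.003, 0], "grip": -0.26},
    {"delta_rot": [0, 0, 0], "xyz": [0, 0.006, 0], "grip": -0.22},
  ],
)

```text
t: 21.6
eef_pos: [491.2, 17.1, 116.9]
tcp_rot: [-0.0, 0.998, 0.069, -0.0]
force: [-0.9, 1.6, 2.3]
opening: 57.7
grasp_force: 1.3
```

>>> jog_arm(
  steps=[
    {"delta_rot": [0, 0, 0], "xyz": [0, 0.003, 0], "grip": -0.18},
    {"delta_rot": [0, 0, 0], "xyz": [0, 0.006, 0], "grip": -0.15},
    {"delta_rot": [0, 0, 0], "xyz": [0, 0.009, 0], "grip": -0.12},
    {"delta_rot": [0, 0, 0], "xyz": [0, 0.012, 0], "grip": -0.09},
    {"delta_rot": [0, 0, 0], "xyz": [0, 0.015, 0], "grip": -0.06},
    {"delta_rot": [0, 0, 0], "xyz": [0, 0.018, 0], "grip": -0.03},
    {"delta_rot": [0, 0, 0], "xyz": [0, 0.02, 0], "grip": 0},
    {"delta_rot": [0, 0, 0], "xyz": [0, 0.02, 0], "grip": 0},
  ],
)

```text
t: 22.4
eef_pos: [491.9, 11.8, 116.9]
tcp_rot: [0.0, 0.998, 0.069, 0.0]
force: [-0.1, 2.0, 3.9]
opening: 46.6
grasp_force: 4.6
```

```bash
python3 jaw.py
```

```text
jaw 64 [293.  288.8] local -9.9 62.0
cap 55 [283.2 281.5] local -2.8 84.4
```

>>> jog_arm(
  steps=[
    {"delta_rot": [0, 0, 0], "xyz": [0, 0.002, 0], "grip": 0.02},
    {"delta_rot": [0, 0, 0], "xyz": [0, 0.004, 0], "grip": 0.04},
    {"delta_rot": [0, 0, 0], "xyz": [0, 0.006, 0], "grip": 0.06},
    {"delta_rot": [0, 0, 0], "xyz": [0, 0.008, 0], "grip": 0.08},
    {"delta_rot": [0, 0, 0], "xyz": [0, 0.01, 0], "grip": 0.1},
    {"delta_rot": [0, 0, 0], "xyz": [0, 0.011, 0], "grip": 0.11},
    {"delta_rot": [0, 0, 0], "xyz": [0, 0.012, 0], "grip": 0.12},
    {"delta_rot": [0, 0, 0], "xyz": [0, 0.012, 0], "grip": 0.12},
  ],
)

```text
t: 23.25
eef_pos: [492.3, 9.0, 116.9]
tcp_rot: [-0.0, 0.998, 0.069, 0.0]
force: [-0.1, 3.9, 5.1]
opening: 41.4
grasp_force: 3.8
```

```bash
python3 jaw.py
```

```text
jaw 56 [292.  289.8] local -12.2 66.6
cap 53 [282.  282.3] local -4.2 88.8
```

Still free-moving (spring force only), and the vial slides upright at y≈89. I'll continue.

>>> jog_arm(
  steps=[
    {"delta_rot": [0, 0, 0], "xyz": [0, 0.001, 0], "grip": 0.13},
    {"delta_rot": [0, 0, 0], "xyz": [0, 0.002, 0], "grip": 0.14},
    {"delta_rot": [0, 0, 0], "xyz": [0, 0.004, 0], "grip": 0.16},
    {"delta_rot": [0, 0, 0], "xyz": [0, 0.006, 0], "grip": 0.18},
    {"delta_rot": [0, 0, 0], "xyz": [0, 0.008, 0], "grip": 0.2},
    {"delta_rot": [0, 0, 0], "xyz": [0, 0.009, 0], "grip": 0.21},
    {"delta_rot": [0, 0, 0], "xyz": [0, 0.009, 0], "grip": 0.21},
    {"delta_rot": [0, 0, 0], "xyz": [0, 0.009, 0], "grip": 0.21},
  ],
)

```text
t: 24.1
eef_pos: [492.6, 7.2, 116.9]
tcp_rot: [-0.0, 0.998, 0.069, -0.0]
force: [-1.4, 5.9, 4.2]
opening: 37.2
grasp_force: 11.9
```

```bash
python3 jaw.py
```

```text
jaw 64 [290.7 290. ] local -10.8 69.6
cap 53 [280.9 282.6] local -3.5 91.5
```

>>> jog_arm(
  steps=[
    {"delta_rot": [0, 0, 0], "xyz": [0, 0, 0], "grip": 0},
    {"delta_rot": [0, 0, 0], "xyz": [0, -0.01, 0], "grip": -0.3},
    {"delta_rot": [0, 0, 0], "xyz": [0, -0.02, 0], "grip": -0.6},
    {"delta_rot": [0, 0, 0], "xyz": [0, -0.03, 0], "grip": -0.9},
    {"delta_rot": [0, 0, 0], "xyz": [0, -0.044, 0], "grip": -0.9},
    {"delta_rot": [0, 0, 0], "xyz": [0, -0.044, 0], "grip": -0.9},
    {"delta_rot": [0, 0, 0], "xyz": [0, -0.044, 0], "grip": -0.9},
    {"delta_rot": [0, 0, 0], "xyz": [0, -0.044, 0], "grip": -0.9},
  ],
)

```text
t: 24.95
eef_pos: [491.2, 17.4, 116.9]
tcp_rot: [0.0, 0.998, 0.069, 0.0]
force: [-0.2, -0.6, -0.1]
opening: 88.1
grasp_force: 0.0
```

>>> jog_arm(
  steps=[
    {"delta_rot": [0, 0, 0], "xyz": [0, 0, 0], "grip": -0.8},
    {"delta_rot": [0, 0, 0], "xyz": [0, 0, 0], "grip": -0.65},
    {"delta_rot": [0, 0, 0], "xyz": [0, 0, 0], "grip": -0.5},
    {"delta_rot": [0, 0, 0], "xyz": [0, 0, 0], "grip": -0.4},
    {"delta_rot": [0, 0, 0], "xyz": [0, 0, 0], "grip": -0.34},
    {"delta_rot": [0, 0, 0], "xyz": [0, 0, 0], "grip": -0.3},
    {"delta_rot": [0, 0, 0], "xyz": [0, 0, 0], "grip": -0.28},
    {"delta_rot": [0, 0, 0], "xyz": [0, 0, 0], "grip": -0.28},
  ],
)

```text
t: 25.75
eef_pos: [491.1, 18.0, 116.9]
tcp_rot: [-0.0, 0.998, 0.069, -0.0]
force: [-0.5, 2.7, 2.3]
opening: 59.7
grasp_force: 1.2
```

```bash
python3 jaw.py
```

```text
jaw 64 [290.7 290. ] local -10.8 69.6
cap 52 [281.  282.5] local -3.3 91.2
```

>>> jog_arm(
  steps=[
    {"delta_rot": [0, 0, 0], "xyz": [0, 0.001, 0], "grip": -0.26},
    {"delta_rot": [0, 0, 0], "xyz": [0, 0.003, 0], "grip": -0.24},
    {"delta_rot": [0, 0, 0], "xyz": [0, 0.005, 0], "grip": -0.22},
    {"delta_rot": [0, 0, 0], "xyz": [0, 0.007, 0], "grip": -0.2},
    {"delta_rot": [0, 0, 0], "xyz": [0, 0.009, 0], "grip": -0.18},
    {"delta_rot": [0, 0, 0], "xyz": [0, 0.011, 0], "grip": -0.16},
    {"delta_rot": [0, 0, 0], "xyz": [0, 0.012, 0], "grip": -0.15},
    {"delta_rot": [0, 0, 0], "xyz": [0, 0.012, 0], "grip": -0.15},
  ],
)

```text
t: 26.6
eef_pos: [491.6, 14.5, 116.9]
tcp_rot: [0.0, 0.998, 0.069, 0.0]
force: [-0.8, 1.5, 1.0]
opening: 53.8
grasp_force: 1.1
```

```bash
python3 jaw.py
```

```text
jaw 64 [290.7 290. ] local -10.8 69.6
cap 51 [280.9 282.5] local -3.2 91.3
```

>>> jog_arm(
  steps=[
    {"delta_rot": [0, 0, 0], "xyz": [0, 0.002, 0], "grip": -0.13},
    {"delta_rot": [0, 0, 0], "xyz": [0, 0.004, 0], "grip": -0.11},
    {"delta_rot": [0, 0, 0], "xyz": [0, 0.006, 0], "grip": -0.09},
    {"delta_rot": [0, 0, 0], "xyz": [0, 0.008, 0], "grip": -0.07},
    {"delta_rot": [0, 0, 0], "xyz": [0, 0.01, 0], "grip": -0.05},
    {"delta_rot": [0, 0, 0], "xyz": [0, 0.011, 0], "grip": -0.04},
    {"delta_rot": [0, 0, 0], "xyz": [0, 0.011, 0], "grip": -0.04},
    {"delta_rot": [0, 0, 0], "xyz": [0, 0.011, 0], "grip": -0.04},
  ],
)

```text
t: 27.45
eef_pos: [492.0, 11.7, 116.9]
tcp_rot: [0.0, 0.998, 0.069, 0.0]
force: [-0.2, 1.9, 2.0]
opening: 48.2
grasp_force: 1.3
```

```bash
python3 jaw.py
```

```text
jaw 64 [290.7 290. ] local -10.8 69.6
cap 52 [281.  282.5] local -3.3 91.2
```

>>> jog_arm(
  steps=[
    {"delta_rot": [0, 0, 0], "xyz": [0, 0.002, 0], "grip": -0.02},
    {"delta_rot": [0, 0, 0], "xyz": [0, 0.004, 0], "grip": 0},
    {"delta_rot": [0, 0, 0], "xyz": [0, 0.006, 0], "grip": 0.02},
    {"delta_rot": [0, 0, 0], "xyz": [0, 0.008, 0], "grip": 0.04},
    {"delta_rot": [0, 0, 0], "xyz": [0, 0.01, 0], "grip": 0.06},
    {"delta_rot": [0, 0, 0], "xyz": [0, 0.011, 0], "grip": 0.07},
    {"delta_rot": [0, 0, 0], "xyz": [0, 0.011, 0], "grip": 0.07},
    {"delta_rot": [0, 0, 0], "xyz": [0, 0.011, 0], "grip": 0.07},
  ],
)

```text
t: 28.3
eef_pos: [492.2, 9.9, 116.9]
tcp_rot: [-0.001, 0.998, 0.069, -0.0]
force: [-1.6, 5.4, 4.5]
opening: 43.3
grasp_force: 3.0
```

```bash
python3 jaw.py
```

```text
jaw 64 [290.7 290. ] local -10.8 69.6
cap 53 [280.9 282.6] local -3.5 91.5
```

>>> jog_arm(
  steps=[
    {"delta_rot": [0, 0, 0], "xyz": [0, 0.002, 0], "grip": 0.09},
    {"delta_rot": [0, 0, 0], "xyz": [0, 0.004, 0], "grip": 0.11},
    {"delta_rot": [0, 0, 0], "xyz": [0, 0.006, 0], "grip": 0.13},
    {"delta_rot": [0, 0, 0], "xyz": [0, 0.008, 0], "grip": 0.15},
    {"delta_rot": [0, 0, 0], "xyz": [0, 0.01, 0], "grip": 0.17},
    {"delta_rot": [0, 0, 0], "xyz": [0, 0.011, 0], "grip": 0.18},
    {"delta_rot": [0, 0, 0], "xyz": [0, 0.011, 0], "grip": 0.18},
    {"delta_rot": [0, 0, 0], "xyz": [0, 0.011, 0], "grip": 0.18},
  ],
)

```text
t: 29.15
eef_pos: [492.5, 7.6, 116.8]
tcp_rot: [-0.001, 0.998, 0.069, -0.0]
force: [0.6, 8.7, 1.7]
opening: 38.3
grasp_force: 4.6
```

```bash
python3 jaw.py;  python3 go.py 492.3 7.4 117 -82.1
```

```text
jaw 64 [290.7 290. ] local -10.8 69.6
cap 53 [280.9 282.6] local -3.5 91.5
xyz [-0.001  0.001 -0.001] rot [-0.002  0.001  0.001] q7 -0.93 t 29.2 F [0.1 8.2 1.7] open 38.6 gf 4.6 pos [492.5   7.6 116.8]
```

>>> jog_arm(
  steps=[
    {"delta_rot": [0, 0, 0], "xyz": [0, 0.001, 0], "grip": 0.19},
    {"delta_rot": [0, 0, 0], "xyz": [0, 0.002, 0], "grip": 0.2},
    {"delta_rot": [0, 0, 0], "xyz": [0, 0.003, 0], "grip": 0.21},
    {"delta_rot": [0, 0, 0], "xyz": [0, 0.004, 0], "grip": 0.22},
    {"delta_rot": [0, 0, 0], "xyz": [0, 0.004, 0], "grip": 0.22},
    {"delta_rot": [0, 0, 0], "xyz": [0, 0.004, 0], "grip": 0.22},
    {"delta_rot": [0, 0, 0], "xyz": [0, 0.004, 0], "grip": 0.22},
    {"delta_rot": [0, 0, 0], "xyz": [0, 0.004, 0], "grip": 0.22},
  ],
)

```text
t: 30.0
eef_pos: [492.6, 7.1, 116.8]
tcp_rot: [-0.001, 0.998, 0.069, -0.0]
force: [-0.4, 9.5, 2.2]
opening: 37.0
grasp_force: 17.7
```

```bash
python3 jaw.py;  python3 go.py 492.3 7.4 117 -82.1
```

```text
jaw 64 [290.7 290. ] local -10.8 69.6
cap 53 [280.9 282.6] local -3.5 91.5
xyz [-0.001 -0.001 -0.001] rot [-0.003  0.001  0.001] q7 -0.93 t 30.05 F [0.2 9.9 2.1] open 37.1 gf 17.7 pos [492.6   7.1 116.7]
```

>>> jog_arm(
  steps=[
    {"delta_rot": [0, 0, 0], "xyz": [0, 0, 0], "grip": -0.3},
    {"delta_rot": [0, 0, 0], "xyz": [0, 0, 0], "grip": -0.6},
    {"delta_rot": [0, 0, 0], "xyz": [0, 0, 0], "grip": -0.95},
    {"delta_rot": [0, 0, 0], "xyz": [0, 0, 0], "grip": -0.95},
    {"delta_rot": [0, 0, 0], "xyz": [0, -0.01, 0], "grip": -0.95},
    {"delta_rot": [0, 0, 0], "xyz": [0, -0.02, 0], "grip": -0.95},
    {"delta_rot": [0, 0, 0], "xyz": [0, -0.04, 0], "grip": -0.95},
    {"delta_rot": [0, 0, 0], "xyz": [0, -0.046, 0], "grip": -0.95},
  ],
)

```text
t: 30.85
eef_pos: [491.2, 17.4, 116.9]
tcp_rot: [0.0, 0.998, 0.069, 0.0]
force: [-0.3, 0.0, -0.0]
opening: 90.1
grasp_force: 0.0
```

```bash
cat > view.py <<'E'
from h import *
import sys
a=capture("scene")[225:310,262:362];b=capture("wrist")[:, :]
f=lambda i,s:cv2.resize(i,None,fx=s,fy=s,interpolation=cv2.INTER_CUBIC)
A=f(a,4);B=f(b[150:400],0.625);B=cv2.copyMakeBorder(B,0,A.shape[0]-B.shape[0],0,0,cv2.BORDER_CONSTANT)
cv2.imwrite(sys.argv[1],np.hstack([A,B])[...,::-1]);cv2.imwrite("pics/wraw.png",b[...,::-1])
for a,c,st in blobs(b,(0,180,90),(4,255,255),(0,0,640,480),100): print("red wrist",a,c.round(1))
E
python3 view.py pics/v9.png; python3 jaw.py
```

```text
red wrist 3427 [275.3 312. ]
jaw 61 [290.8 290.1] local -11.3 69.7
cap 52 [281.  282.5] local -3.3 91.2
```

View pics/v9.png

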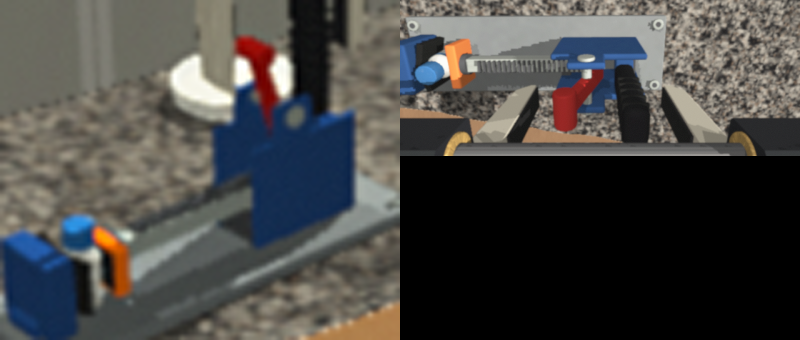

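The composite shows the vial standing at (85,265) in the anvil with the jaw right behind it at (115,265). The trigger is free at rest. The trigger is now squeezed again, watching where it stalls.

>>> jog_arm(
  steps=[
    {"delta_rot": [0, 0, 0], "xyz": [0, 0, 0], "grip": -0.7},
    {"delta_rot": [0, 0, 0], "xyz": [0, 0, 0], "grip": -0.5},
    {"delta_rot": [0, 0, 0], "xyz": [0, 0, 0], "grip": -0.35},
    {"delta_rot": [0, 0, 0], "xyz": [0, 0, 0], "grip": -0.28},
    {"delta_rot": [0, 0, 0], "xyz": [0, 0.002, 0], "grip": -0.24},
    {"delta_rot": [0, 0, 0], "xyz": [0, 0.004, 0], "grip": -0.2},
    {"delta_rot": [0, 0, 0], "xyz": [0, 0.006, 0], "grip": -0.18},
    {"delta_rot": [0, 0, 0], "xyz": [0, 0.006, 0], "grip": -0.18},
  ],
)

```text
t: 31.8
eef_pos: [491.4, 16.0, 117.0]
tcp_rot: [-0.001, 0.998, 0.069, -0.0]
force: [-1.3, 4.6, 4.1]
opening: 55.0
grasp_force: 6.5
```

>>> jog_arm(
  steps=[
    {"delta_rot": [0, 0, 0], "xyz": [0, 0.002, 0], "grip": -0.16},
    {"delta_rot": [0, 0, 0], "xyz": [0, 0.004, 0], "grip": -0.14},
    {"delta_rot": [0, 0, 0], "xyz": [0, 0.006, 0], "grip": -0.12},
    {"delta_rot": [0, 0, 0], "xyz": [0, 0.008, 0], "grip": -0.1},
    {"delta_rot": [0, 0, 0], "xyz": [0, 0.01, 0], "grip": -0.08},
    {"delta_rot": [0, 0, 0], "xyz": [0, 0.012, 0], "grip": -0.06},
    {"delta_rot": [0, 0, 0], "xyz": [0, 0.014, 0], "grip": -0.04},
    {"delta_rot": [0, 0, 0], "xyz": [0, 0.014, 0], "grip": -0.04},
  ],
)

```text
t: 32.6
eef_pos: [491.8, 12.8, 117.0]
tcp_rot: [-0.001, 0.998, 0.069, -0.0]
force: [-1.3, 6.4, 6.2]
opening: 48.8
grasp_force: 5.9
```

```bash
python3 jaw.py;  python3 go.py 492.3 7.4 117 -82.1
```

```text
jaw 64 [290.7 290. ] local -10.8 69.6
cap 52 [281.  282.5] local -3.3 91.2
xyz [-0.001  0.022  0.   ] rot [-0.002  0.     0.001] q7 -0.94 t 32.65 F [-0.8  6.5  5.5] open 48.7 gf 5.9 pos [491.8  12.8 117. ]
```

>>> jog_arm(
  steps=[
    {"delta_rot": [0, 0, 0], "xyz": [0, 0.001, 0], "grip": -0.02},
    {"delta_rot": [0, 0, 0], "xyz": [0, 0.003, 0], "grip": 0},
    {"delta_rot": [0, 0, 0], "xyz": [0, 0.005, 0], "grip": 0.02},
    {"delta_rot": [0, 0, 0], "xyz": [0, 0.007, 0], "grip": 0.04},
    {"delta_rot": [0, 0, 0], "xyz": [0, 0.008, 0], "grip": 0.06},
    {"delta_rot": [0, 0, 0], "xyz": [0, 0.009, 0], "grip": 0.07},
    {"delta_rot": [0, 0, 0], "xyz": [0, 0.009, 0], "grip": 0.07},
    {"delta_rot": [0, 0, 0], "xyz": [0, 0.009, 0], "grip": 0.07},
  ],
)

```text
t: 33.45
eef_pos: [492.2, 10.2, 116.9]
tcp_rot: [-0.0, 0.998, 0.069, -0.0]
force: [-0.6, 4.6, 4.7]
opening: 43.5
grasp_force: 2.9
```

```bash
python3 jaw.py;  python3 go.py 492.3 7.4 117 -82.1
```

```text
jaw 64 [290.7 290. ] local -10.8 69.6
cap 52 [281.  282.5] local -3.3 91.2
xyz [-0.001  0.011 -0.   ] rot [-0.001  0.     0.   ] q7 -0.93 t 33.5 F [-1.1  5.5  4.1] open 43.3 gf 2.9 pos [492.1  10.1 116.9]
```

```bash
cat > wj.py <<'E'
from h import *
s=state();T=pose();im=capture("wrist");C=np.array([481.1,88.1]);uy=np.array([-.1375,.9905])
for nm,lo,hi,z,box in (("red",(0,170,80),(4,255,255),136,(200,100,450,470)),("orange",(5,170,90),(16,255,255),52,(0,100,250,350)),("cap",(98,130,80),(110,255,255),66,(0,150,120,330))):
  b=blobs(im,lo,hi,box,40)
  if b:
    a,c,st=max(b,key=lambda t:t[0]);print(nm,a,c.round(1),"y",((on("wrist",c,z,T)[0,:2]-C)@uy).round(1), "xmax edge y",((on("wrist",(st[0]+st[2],c[1]),z,T)[0,:2]-C)@uy).round(1))
print("o",np.round(s["opening"],1),"gf",np.round(s["grasp_force"],1),"F",np.round(s["force"],1))
E
python3 wj.py
```

```text
red 2606 [285.5 322. ] y -63.4 xmax edge y -71.5
orange 624 [ 86.2 277.5] y 69.9 xmax edge y 55.5
cap 2644 [ 21.8 256. ] y 96.2 xmax edge y 75.1
o 43.3 gf 2.9 F [-1.1  5.5  4.1]
```

>>> jog_arm(
  steps=[
    {"delta_rot": [0, 0, 0], "xyz": [0, 0.002, 0], "grip": 0.09},
    {"delta_rot": [0, 0, 0], "xyz": [0, 0.004, 0], "grip": 0.11},
    {"delta_rot": [0, 0, 0], "xyz": [0, 0.006, 0], "grip": 0.13},
    {"delta_rot": [0, 0, 0], "xyz": [0, 0.008, 0], "grip": 0.15},
    {"delta_rot": [0, 0, 0], "xyz": [0, 0.01, 0], "grip": 0.17},
    {"delta_rot": [0, 0, 0], "xyz": [0, 0.012, 0], "grip": 0.2},
    {"delta_rot": [0, 0, 0], "xyz": [0, 0.012, 0], "grip": 0.25},
    {"delta_rot": [0, 0, 0], "xyz": [0, 0.012, 0], "grip": 0.25},
  ],
)

```text
t: 34.35
eef_pos: [492.6, 7.0, 116.8]
tcp_rot: [-0.0, 0.998, 0.069, -0.0]
force: [-0.0, 5.0, -0.8]
opening: 36.3
grasp_force: 29.1
```

```bash
python3 wj.py; python3 jaw.py
```

```text
red 2674 [294.2 317.5] y -70.2 xmax edge y -79.7
orange 638 [ 81.1 277.4] y 69.8 xmax edge y 54.7
cap 2189 [ 20.5 256.1] y 93.7 xmax edge y 75.3
o 36.3 gf 29.1 F [-0.   5.  -0.8]
jaw 65 [290.7 290.1] local -11.3 69.8
cap 52 [281.  282.5] local -3.3 91.2
```

>>> jog_arm(
  steps=[
    {"delta_rot": [0, 0, 0], "xyz": [0, 0, 0], "grip": -0.3},
    {"delta_rot": [0, 0, 0], "xyz": [0, 0, 0], "grip": -0.6},
    {"delta_rot": [0, 0, 0], "xyz": [0, 0, 0], "grip": -0.95},
    {"delta_rot": [0, 0, 0], "xyz": [0, 0, 0], "grip": -0.95},
    {"delta_rot": [0, 0, 0], "xyz": [0, 0, 0], "grip": -0.95},
    {"delta_rot": [0, 0, 0], "xyz": [0, 0, 0], "grip": -0.95},
    {"delta_rot": [0, 0, 0], "xyz": [0, 0, 0], "grip": -0.95},
    {"delta_rot": [0, 0, 0], "xyz": [0, 0, 0], "grip": -0.95},
  ],
)

```text
t: 35.25
eef_pos: [492.8, 6.4, 117.0]
tcp_rot: [0.0, 0.998, 0.069, 0.0]
force: [-0.4, -0.1, 0.1]
opening: 89.9
grasp_force: 0.0
```

```bash
python3 wj.py; python3 jaw.py
```

```text
red 3774 [250.9 311. ] y -53.0 xmax edge y -75.4
orange 634 [ 80.6 226.5] y 63.6 xmax edge y 53.6
cap 2209 [ 20.1 257.8] y 93.5 xmax edge y 74.9
o 89.9 gf 0.0 F [-0.4 -0.1  0.1]
jaw 62 [290.7 290.1] local -11.5 69.9
cap 52 [281.  282.5] local -3.3 91.2
```

>>> jog_arm(
  steps=[
    {"delta_rot": [0, 0, 0], "xyz": [0, 0, 0], "grip": -0.9},
    {"delta_rot": [0, 0, 0], "xyz": [0, 0, 0], "grip": -0.85},
    {"delta_rot": [0, 0, 0], "xyz": [0, 0, 0], "grip": -0.8},
    {"delta_rot": [0, 0, 0], "xyz": [0, 0, 0], "grip": -0.75},
    {"delta_rot": [0, 0, 0], "xyz": [0, 0, 0], "grip": -0.7},
    {"delta_rot": [0, 0, 0], "xyz": [0, 0, 0], "grip": -0.65},
    {"delta_rot": [0, 0, 0], "xyz": [0, 0, 0], "grip": -0.6},
    {"delta_rot": [0, 0, 0], "xyz": [0, 0, 0], "grip": -0.6},
  ],
)

```text
t: 36.15
eef_pos: [492.6, 7.4, 117.0]
tcp_rot: [-0.0, 0.998, 0.069, -0.0]
force: [-1.1, 4.7, 4.4]
opening: 74.7
grasp_force: 2.7
```

```bash
python3 wj.py; python3 jaw.py
```

```text
red 3381 [257.4 313.9] y -54.6 xmax edge y -73.1
orange 638 [ 82.4 226. ] y 63.7 xmax edge y 53.6
cap 2419 [ 20.3 257.5] y 94.7 xmax edge y 75.5
o 74.7 gf 2.7 F [-1.1  4.7  4.4]
jaw 63 [290.8 290.3] local -12.0 70.2
cap 52 [281.  282.5] local -3.3 91.2
```

>>> jog_arm(
  steps=[
    {"delta_rot": [0, 0, 0], "xyz": [0, 0, 0], "grip": -0.58},
    {"delta_rot": [0, 0, 0], "xyz": [0, 0, 0], "grip": -0.57},
    {"delta_rot": [0, 0, 0], "xyz": [0, 0, 0], "grip": -0.56},
    {"delta_rot": [0, 0, 0], "xyz": [0, 0, 0], "grip": -0.55},
    {"delta_rot": [0, 0, 0], "xyz": [0, 0, 0], "grip": -0.54},
    {"delta_rot": [0, 0, 0], "xyz": [0, 0, 0], "grip": -0.53},
    {"delta_rot": [0, 0, 0], "xyz": [0, 0, 0], "grip": -0.52},
    {"delta_rot": [0, 0, 0], "xyz": [0, 0, 0], "grip": -0.52},
  ],
)

```text
t: 37.05
eef_pos: [492.5, 8.4, 117.1]
tcp_rot: [-0.001, 0.998, 0.069, -0.0]
force: [-1.0, 9.2, 7.8]
opening: 70.9
grasp_force: 4.4
```

```bash
python3 wj.py; python3 jaw.py
```

```text
red 3288 [260.5 314.5] y -54.9 xmax edge y -72.1
orange 626 [ 84.6 225.7] y 63.6 xmax edge y 53.6
cap 2595 [ 20.9 256.9] y 95.6 xmax edge y 75.0
o 70.9 gf 4.4 F [-1.   9.2  7.8]
jaw 62 [290.7 290.1] local -11.5 69.9
cap 53 [280.9 282.6] local -3.5 91.5
```

>>> jog_arm(
  steps=[
    {"delta_rot": [0, 0, 0], "xyz": [0, 0, 0], "grip": -0.51},
    {"delta_rot": [0, 0, 0], "xyz": [0, 0, 0], "grip": -0.5},
    {"delta_rot": [0, 0, 0], "xyz": [0, 0, 0], "grip": -0.49},
    {"delta_rot": [0, 0, 0], "xyz": [0, 0, 0], "grip": -0.48},
    {"delta_rot": [0, 0, 0], "xyz": [0, 0, 0], "grip": -0.47},
    {"delta_rot": [0, 0, 0], "xyz": [0, 0, 0], "grip": -0.46},
    {"delta_rot": [0, 0, 0], "xyz": [0, 0, 0], "grip": -0.46},
    {"delta_rot": [0, 0, 0], "xyz": [0, 0, 0], "grip": -0.46},
  ],
)

```text
t: 37.95
eef_pos: [492.4, 9.1, 117.2]
tcp_rot: [-0.002, 0.998, 0.07, -0.0]
force: [-2.0, 11.8, 10.1]
opening: 67.9
grasp_force: 5.6
```

```bash
python3 wj.py; python3 jaw.py
```

```text
red 3215 [262.9 315. ] y -55.2 xmax edge y -71.9
orange 614 [ 85.7 225.4] y 63.7 xmax edge y 53.8
cap 2741 [ 21.2 256.6] y 96.3 xmax edge y 75.3
o 67.9 gf 5.6 F [-2.  11.8 10.1]
jaw 62 [290.7 290.1] local -11.5 69.9
cap 52 [281.  282.5] local -3.3 91.2
```

>>> jog_arm(
  steps=[
    {"delta_rot": [0, 0, 0], "xyz": [0, 0, 0], "grip": -0.45},
    {"delta_rot": [0, 0, 0], "xyz": [0, 0, 0], "grip": -0.44},
    {"delta_rot": [0, 0, 0], "xyz": [0, 0, 0], "grip": -0.43},
    {"delta_rot": [0, 0, 0], "xyz": [0, 0, 0], "grip": -0.42},
    {"delta_rot": [0, 0, 0], "xyz": [0, 0, 0], "grip": -0.41},
    {"delta_rot": [0, 0, 0], "xyz": [0, 0, 0], "grip": -0.4},
    {"delta_rot": [0, 0, 0], "xyz": [0, 0, 0], "grip": -0.4},
    {"delta_rot": [0, 0, 0], "xyz": [0, 0, 0], "grip": -0.4},
  ],
)

```text
t: 38.85
eef_pos: [492.7, 6.7, 116.9]
tcp_rot: [0.0, 0.998, 0.069, 0.0]
force: [-0.4, 3.0, 3.2]
opening: 65.6
grasp_force: 1.7
```

```bash
python3 wj.py; python3 jaw.py
```

```text
red 2921 [263.2 318.3] y -57.7 xmax edge y -70.1
orange 625 [ 80.9 226.2] y 63.6 xmax edge y 53.8
cap 2265 [ 20.2 258. ] y 93.8 xmax edge y 75.2
o 65.6 gf 1.7 F [-0.4  3.   3.2]
jaw 62 [290.7 290.1] local -11.2 69.9
cap 53 [280.9 282.6] local -3.5 91.5
```

>>> jog_arm(
  steps=[
    {"delta_rot": [0, 0, 0], "xyz": [0, 0, 0], "grip": -0.38},
    {"delta_rot": [0, 0, 0], "xyz": [0, 0, 0], "grip": -0.36},
    {"delta_rot": [0, 0, 0], "xyz": [0, 0, 0], "grip": -0.34},
    {"delta_rot": [0, 0, 0], "xyz": [0, 0, 0], "grip": -0.32},
    {"delta_rot": [0, 0, 0], "xyz": [0, 0, 0], "grip": -0.3},
    {"delta_rot": [0, 0, 0], "xyz": [0, 0, 0], "grip": -0.29},
    {"delta_rot": [0, 0, 0], "xyz": [0, 0, 0], "grip": -0.28},
    {"delta_rot": [0, 0, 0], "xyz": [0, 0, 0], "grip": -0.28},
  ],
)

```text
t: 39.75
eef_pos: [492.5, 7.9, 117.0]
tcp_rot: [-0.001, 0.998, 0.069, -0.0]
force: [-1.4, 8.0, 7.0]
opening: 60.0
grasp_force: 4.0
```

```bash
python3 wj.py
```

```text
red 2803 [268.3 319.4] y -58.6 xmax edge y -69.3
orange 619 [ 83.7 225.8] y 63.4 xmax edge y 53.5
cap 2370 [ 20.9 255.8] y 94.7 xmax edge y 75.3
o 60.0 gf 4.0 F [-1.4  8.   7. ]
```

>>> jog_arm(
  steps=[
    {"delta_rot": [0, 0, 0], "xyz": [0, 0, 0], "grip": -0.27},
    {"delta_rot": [0, 0, 0], "xyz": [0, 0, 0], "grip": -0.26},
    {"delta_rot": [0, 0, 0], "xyz": [0, 0, 0], "grip": -0.25},
    {"delta_rot": [0, 0, 0], "xyz": [0, 0, 0], "grip": -0.24},
    {"delta_rot": [0, 0, 0], "xyz": [0, 0, 0], "grip": -0.23},
    {"delta_rot": [0, 0, 0], "xyz": [0, 0, 0], "grip": -0.22},
    {"delta_rot": [0, 0, 0], "xyz": [0, 0, 0], "grip": -0.22},
    {"delta_rot": [0, 0, 0], "xyz": [0, 0, 0], "grip": -0.22},
  ],
)

```text
t: 40.6
eef_pos: [492.5, 8.4, 117.1]
tcp_rot: [-0.001, 0.998, 0.069, -0.0]
force: [-1.5, 9.1, 8.6]
opening: 56.6
grasp_force: 5.0
```

```bash
python3 wj.py; python3 jaw.py
```

```text
red 2753 [270.9 320. ] y -59.1 xmax edge y -68.7
orange 616 [ 84.6 225.5] y 63.5 xmax edge y 53.6
cap 2479 [ 21.2 255.3] y 95.2 xmax edge y 74.8
o 56.6 gf 5.0 F [-1.5  9.1  8.6]
jaw 62 [290.7 290.1] local -11.5 69.9
cap 52 [281.  282.5] local -3.3 91.2
```

>>> jog_arm(
  steps=[
    {"delta_rot": [0, 0, 0], "xyz": [0, 0, 0], "grip": -0.21},
    {"delta_rot": [0, 0, 0], "xyz": [0, 0, 0], "grip": -0.2},
    {"delta_rot": [0, 0, 0], "xyz": [0, 0, 0], "grip": -0.19},
    {"delta_rot": [0, 0, 0], "xyz": [0, 0, 0], "grip": -0.18},
    {"delta_rot": [0, 0, 0], "xyz": [0, 0, 0], "grip": -0.17},
    {"delta_rot": [0, 0, 0], "xyz": [0, 0, 0], "grip": -0.16},
    {"delta_rot": [0, 0, 0], "xyz": [0, 0, 0], "grip": -0.15},
    {"delta_rot": [0, 0, 0], "xyz": [0, 0, 0], "grip": -0.15},
  ],
)

```text
t: 41.5
eef_pos: [492.6, 6.7, 116.9]
tcp_rot: [0.0, 0.998, 0.069, -0.0]
force: [-0.8, 3.3, 2.6]
opening: 53.7
grasp_force: 1.5
```

```bash
python3 wj.py; python3 jaw.py
```

```text
red 2651 [273.9 321.8] y -62.0 xmax edge y -70.0
orange 621 [ 81.1 226.1] y 63.5 xmax edge y 53.9
cap 1990 [ 22.1 253.6] y 92.1 xmax edge y 74.7
o 53.7 gf 1.5 F [-0.8  3.3  2.6]
jaw 63 [290.8 290.3] local -12.0 70.2
cap 53 [280.9 282.6] local -3.5 91.5
```

>>> jog_arm(
  steps=[
    {"delta_rot": [0, 0, 0], "xyz": [0, 0, 0], "grip": -0.5},
    {"delta_rot": [0, 0, 0], "xyz": [0, 0, 0], "grip": -0.95},
    {"delta_rot": [0, 0, 0], "xyz": [0, -0.015, 0], "grip": -0.95},
    {"delta_rot": [0, 0, 0], "xyz": [0, -0.03, 0], "grip": -0.95},
    {"delta_rot": [0, 0, 0], "xyz": [0, -0.045, 0], "grip": -0.95},
    {"delta_rot": [0, 0, 0], "xyz": [0, -0.045, 0], "grip": -0.95},
    {"delta_rot": [0, 0, 0], "xyz": [0, -0.045, 0], "grip": -0.95},
    {"delta_rot": [0, 0, 0], "xyz": [0, -0.045, 0], "grip": -0.95},
  ],
)

```text
t: 42.4
eef_pos: [491.2, 17.8, 116.9]
tcp_rot: [0.0, 0.998, 0.069, 0.0]
force: [-0.1, -0.4, -0.8]
opening: 90.8
grasp_force: 0.0
```

>>> jog_arm(
  steps=[
    {"delta_rot": [0, 0, 0], "xyz": [0, 0, 0], "grip": -0.7},
    {"delta_rot": [0, 0, 0], "xyz": [0, 0, 0], "grip": -0.5},
    {"delta_rot": [0, 0, 0], "xyz": [0, 0, 0], "grip": -0.4},
    {"delta_rot": [0, 0, 0], "xyz": [0, 0, 0], "grip": -0.32},
    {"delta_rot": [0, 0, 0], "xyz": [0, 0, 0], "grip": -0.32},
    {"delta_rot": [0, 0, 0], "xyz": [0, 0, 0], "grip": 0},
    {"delta_rot": [0, 0, 0], "xyz": [0, 0, 0], "grip": 0},
    {"delta_rot": [0, 0, 0], "xyz": [0, 0, 0], "grip": 0},
  ],
)

```text
t: 43.2
eef_pos: [492.0, 12.6, 116.8]
tcp_rot: [0.004, 0.998, 0.067, 0.001]
force: [4.9, -23.5, -12.3]
opening: 48.4
grasp_force: 23.1
```

```bash
python3 wj.py; python3 jaw.py
```

```text
red 2716 [280.8 321.7] y -58.9 xmax edge y -66.9
orange 625 [ 88.3 279.6] y 69.9 xmax edge y 55.7
cap 2815 [ 22.4 258.6] y 97.1 xmax edge y 75.3
o 48.4 gf 23.1 F [  4.9 -23.5 -12.3]
jaw 63 [290.7 290. ] local -11.0 69.8
cap 51 [280.9 282.5] local -3.2 91.3
```

>>> jog_arm(
  steps=[
    {"delta_rot": [0, 0, 0], "xyz": [0, 0.01, 0], "grip": 0},
    {"delta_rot": [0, 0, 0], "xyz": [0, 0.018, 0], "grip": 0},
    {"delta_rot": [0, 0, 0], "xyz": [0, 0.018, 0], "grip": 0},
    {"delta_rot": [0, 0, 0], "xyz": [0, 0.018, 0], "grip": 0},
    {"delta_rot": [0, 0, 0], "xyz": [0, 0.018, 0], "grip": 0},
    {"delta_rot": [0, 0, 0], "xyz": [0, 0.018, 0], "grip": 0},
    {"delta_rot": [0, 0, 0], "xyz": [0, 0.018, 0], "grip": 0},
    {"delta_rot": [0, 0, 0], "xyz": [0, 0.018, 0], "grip": 0},
  ],
)

```text
t: 44.1
eef_pos: [492.0, 12.1, 116.9]
tcp_rot: [0.001, 0.998, 0.068, 0.0]
force: [2.0, -7.8, -3.7]
opening: 47.1
grasp_force: 14.5
```

```bash
python3 wj.py; python3 jaw.py
```

```text
red 2664 [281.7 321.8] y -59.8 xmax edge y -67.4
orange 625 [ 88.3 278.2] y 70.1 xmax edge y 55.8
cap 2871 [ 22.4 256.9] y 97.4 xmax edge y 75.5
o 47.1 gf 14.5 F [ 2.  -7.8 -3.7]
jaw 65 [290.7 290. ] local -11.0 69.7
cap 51 [280.9 282.5] local -3.2 91.3
```

>>> jog_arm(
  steps=[
    {"delta_rot": [0, 0, 0], "xyz": [0, 0.003, 0], "grip": 0.02},
    {"delta_rot": [0, 0, 0], "xyz": [0, 0.005, 0], "grip": 0.03},
    {"delta_rot": [0, 0, 0], "xyz": [0, 0.006, 0], "grip": 0.04},
    {"delta_rot": [0, 0, 0], "xyz": [0, 0.006, 0], "grip": 0.04},
    {"delta_rot": [0, 0, 0], "xyz": [0, 0.006, 0], "grip": 0.04},
    {"delta_rot": [0, 0, 0], "xyz": [0, 0.006, 0], "grip": 0.04},
    {"delta_rot": [0, 0, 0], "xyz": [0, 0.006, 0], "grip": 0.04},
    {"delta_rot": [0, 0, 0], "xyz": [0, 0.006, 0], "grip": 0.04},
  ],
)

```text
t: 45.0
eef_pos: [492.1, 11.3, 116.9]
tcp_rot: [0.0, 0.998, 0.068, 0.0]
force: [1.0, -5.8, -2.5]
opening: 45.6
grasp_force: 20.2
```

```bash
python3 wj.py; python3 jaw.py
```

```text
red 2637 [282.9 322.1] y -61.1 xmax edge y -69.1
orange 622 [ 87.3 277.8] y 70.2 xmax edge y 55.8
cap 1447 [ 10.5 246. ] y 102.3 xmax edge y 80.6
o 45.6 gf 20.2 F [ 1.  -5.8 -2.5]
jaw 62 [290.6 289.9] local -10.4 69.5
cap 51 [280.9 282.5] local -3.2 91.3
```

>>> jog_arm(
  steps=[
    {"delta_rot": [0, 0, 0], "xyz": [0, 0, 0], "grip": 0.04},
    {"delta_rot": [0, 0, 0], "xyz": [0, 0, 0], "grip": 0.04},
    {"delta_rot": [0, 0, 0], "xyz": [0, 0, 0], "grip": 0.04},
    {"delta_rot": [0, 0, 0], "xyz": [0, 0, 0], "grip": 0.04},
    {"delta_rot": [0, 0, 0], "xyz": [0, 0, 0], "grip": 0.04},
    {"delta_rot": [0, 0, 0], "xyz": [0, 0, 0], "grip": 0.04},
    {"delta_rot": [0, 0, 0], "xyz": [0, 0, 0], "grip": 0.04},
    {"delta_rot": [0, 0, 0], "xyz": [0, 0, 0], "grip": 0.04},
  ],
)

```text
t: 45.9
eef_pos: [492.1, 11.3, 116.9]
tcp_rot: [0.0, 0.998, 0.068, 0.0]
force: [0.2, -6.1, -2.1]
opening: 45.7
grasp_force: 20.2
```

```bash
python3 wj.py; python3 jaw.py; python3 go.py 492.3 7.4 117 -82.1
```

```text
red 2636 [282.9 322.2] y -61.2 xmax edge y -69.1
orange 624 [ 87.3 277.8] y 70.1 xmax edge y 55.8
cap 1447 [ 10.5 246. ] y 102.3 xmax edge y 80.6
o 45.7 gf 20.2 F [ 0.2 -6.1 -2.1]
jaw 62 [290.6 289.9] local -10.4 69.5
cap 52 [280.9 282.6] local -3.4 91.6
xyz [-0.001  0.016 -0.   ] rot [ 0.001 -0.001 -0.001] q7 -0.94 t 46.0 F [ 0.4 -5.9 -1.7] open 45.6 gf 20.2 pos [492.1  11.3 116.9]
```

The grip has held steady for about 1 s. The trigger is stalled well short of its stop with about 20 N on the pads, so roughly 15 N should reach the vial, and the vial is not moving.

```bash
python3 -c "
from bench import *
print(finish_job())"
```

```text
the job is handed in; nothing more can be done
None
```

I handed the job in at about 46 s: the vial stands upright in the anvil with the jaw against it, and the gripper is still squeezing the stalled trigger at about 20 N, an estimated 15 N on the glass; the verdict wasn't shown, and several squeezes slipped before this one held for about a second.

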